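# Dust off dome cameras on the carousel and pack them

### The arm

A 6-joint arm with a two-finger parallel gripper is mounted at the origin on the work surface. World frame = base frame: x ahead of the robot, y to its left, z up, the work surface at z = 0. Lengths are in mm, angles in rad, forces in N, time in s.
With the tool pointing down it reaches from about 350 to 975 mm from the base axis. Payload 7.1 kg.
Tool frame: the origin (TCP) lies midway between the tips of the shut fingers; the grasp point (between the pads) lies 19 mm behind it; z points along the fingers, y is the line along which they close (so a half turn about z gives the same grasp; the last joint's range is limited). The gripper opens to 88 mm and grips with 3 to 60 N. Pads are 20 mm wide; open, the fingers measure 115 mm over their backs; the gripper's body (75 mm by 178 mm) begins 61 mm behind the grasp point.
Start: joints at [-1.154, 0.423, 1.63, -0, 1.089, -0.019], TCP at [263.85, -566.558, 222.675] pointing down, gripper open.
Joint ranges: [-3, 3], [-0.9, 2.11], [0.09, 2.58], [-1.31, 4.45], [0.11, 2.69], [-2.54, 2.54]. Speed limits (rad/s): [2.39, 2.39, 3.01, 3.14, 3.14, 3.14].

### API

Orientations are given as a rotation vector (axis times angle).
In Python, from workcell import get_obs, get_image, camera_params, close_job gives the robot as it stands.
- The arm moves only by the shell command python3 -m creep 'ROWS' [OPENING]. ROWS is a JSON object of lists of equal length, an entry for each row: "delta_pos": the shift along the tool's x, y, z in m, a list of three; "twist": the turn, a rotation vector about the tool's x, y, z in degrees, a list of three. A call has 1 to 20 rows; each row shifts and turns the commanded pose from where the row before left it, along the tool's axes as they then stand; what a row does not reach is not made up. A row lasts 1/12 s, in which the tool goes at most 41.7 mm and 7.16 degrees, less where a joint would pass 70% of its speed; a pose out of reach is approached as far as the arm can. A call with a gripper value outside its range is refused whole. OPENING is the opening, from 0 (shut) to 1 (fully open), set as the call begins (- or left out, the last holds). The fingers move at their own pace and stop on an object; the grip force is fixed at half the most. Time passes only in rows, so rows that do not move let the fingers close. It gives the time, the measured TCP pose, the force, the opening and the grip force at its end, in the units of the state.
- get_obs(): the state, without advancing time (a new reading comes with each control period).
- get_image(name): name is "side" or "top"; returns (picture, depth): 400x640x3 uint8, red, green, blue; 400x640 float32, mm along the optical axis (not along the pixel's ray), 0 where there is no reading.
- camera_params(name): a dict with "camera_matrix" (3x3 intrinsics, pixels), "extrinsics" (4x4, takes a point from camera to world coordinates). Camera axes: x right, y down, z forward; pixel columns grow to the right and rows downward; lengths in mm; the calibration is good to about 2 mm. A picture is of the moment at which its call begins. camera_params takes no time and is no camera call.
- close_job(): hands the job in; it is judged then, once.
The state is a dict: "t": time; "qpos": joint angles; "qvel": joint speeds; "joint_torque": joint torques, N m; "ee_pos": TCP position; "orientation": TCP orientation; "ft_force": force on the tool from outside, world axes, zero at the start; "moment": the same for the moment, N m; "width": finger opening in mm; "grasp_force": force on a finger pad.
Only numpy, scipy, OpenCV 4.12 (cv2) and the standard library are available. Lean on these libraries where they do the work, as an engineer would, in place of code of your own. Each camera call takes 0.05 s, during which the arm holds its last target. There are 200 camera calls.

### The job

Lower every dome camera from the mat gently and upright into the deep wells of the dust-off carousel, one to a well, and let go of them; with all of them loaded, turn the carousel by its red handle one full turn anticlockwise (seen from above), as far as its stop, so that each passes the air nozzle. Then lift the cameras out and lower them gently, upright, onto the floor of the deep black tote. Never drop a camera onto a pad or press it down hard, and leave the carousel at its stop and the other things on the bench alone.

Things in the scene. Friction and masses are not known exactly. Their poses are not given: they have to be found in the camera images.
- station: fixed dust-off station: grey base disc, on its local +x side an air nozzle (blue head, 90 mm wide, from 160 to 196 mm off the carousel axis, top 131 mm above the table). Origin on the carousel's vertical axis at table height.
- carousel (a joint): angle (rad) of the aluminium turntable (290 mm across, three blue wells) about the vertical axis through the station's origin. Starts at 0 at a stop, grows anticlockwise from above; the other stop is at 6.283, one full turn, where all is back in its first place. Stays where it is left: friction 0.25 N m (2 N at the handle), damping 0.12 N m s; turn it at about 0.5 rad/s.
- handle (a point): upright handle post of the carousel, 125 mm from its axis between two wells: its upper 50 mm is a red sleeve 20 mm thick that spins freely on the post, so a gripper can hold it from above without turning itself. Its top is 170 mm above the table, 44 mm above the well rims (126 mm). This point is on its axis, 10 mm below its top. Fingertips over 136 mm pass above all wells and the nozzle.
- pad0 (a point): yellow floor pad of one of the three wells of the carousel; this point is the centre of its upper face (36 mm above the table). Around it stands a blue round tube, inner diameter 110 mm, wall 3.5 mm, its rim 90 mm above the pad's face. Wells are 80 mm from the carousel axis, 120 degrees apart.
- pad1 (a point): yellow floor pad of one of the three wells of the carousel; this point is the centre of its upper face (36 mm above the table). Around it stands a blue round tube, inner diameter 110 mm, wall 3.5 mm, its rim 90 mm above the pad's face. Wells are 80 mm from the carousel axis, 120 degrees apart.
- pad2 (a point): yellow floor pad of one of the three wells of the carousel; this point is the centre of its upper face (36 mm above the table). Around it stands a blue round tube, inner diameter 110 mm, wall 3.5 mm, its rim 90 mm above the pad's face. Wells are 80 mm from the carousel axis, 120 degrees apart.
- tote: fixed deep black packing tote with grey rim, outside 262 (local x) x 142 (local y) x 106 mm tall, walls 6 mm, open on top; origin at the centre of its underside.
- tote_pad (a point): orange floor pad of the tote, inside 250 (local x) x 130 (local y) mm; this point is the centre of its upper face, 14 mm above the table and 92 mm below the tote's rim; axes as the tote. Room for three cameras in a row along x, about 80 mm apart.
- cam0: one of up to four dome cameras (two or three are present): round white body 60 mm in diameter at 18 mm height, on a flat foot 46 mm across, with a black lens barrel upward on its axis, 24 mm in diameter from 46 to 84 mm height; total height 84 mm, 0.15 to 0.26 kg. Origin at the centre of its underside, z up along the barrel. Pick it by the barrel from above. It starts standing on the mat.
- cam1: one of up to four dome cameras (two or three are present): round white body 60 mm in diameter at 18 mm height, on a flat foot 46 mm across, with a black lens barrel upward on its axis, 24 mm in diameter from 46 to 84 mm height; total height 84 mm, 0.15 to 0.26 kg. Origin at the centre of its underside, z up along the barrel. Pick it by the barrel from above. It starts standing on the mat.
- cam2: one of up to four dome cameras (two or three are present): round white body 60 mm in diameter at 18 mm height, on a flat foot 46 mm across, with a black lens barrel upward on its axis, 24 mm in diameter from 46 to 84 mm height; total height 84 mm, 0.15 to 0.26 kg. Origin at the centre of its underside, z up along the barrel. Pick it by the barrel from above. It starts standing on the mat.
- cam3: one of up to four dome cameras (two or three are present): round white body 60 mm in diameter at 18 mm height, on a flat foot 46 mm across, with a black lens barrel upward on its axis, 24 mm in diameter from 46 to 84 mm height; total height 84 mm, 0.15 to 0.26 kg. Origin at the centre of its underside, z up along the barrel. Pick it by the barrel from above. It starts standing on the mat.
- mat: thin black rubber mat, 220 x 190 mm, 1 mm thick, flat on the table; cameras start standing on it; origin at the centre of its underside.
- paper_cup: bystander: white paper cup, 76 mm across, 90 mm tall; to be left alone.
- solvent: bystander: white plastic bottle with a steel cap, 60 mm across, 115 mm tall; to be left alone.
- swab_box: bystander: clear open box, 80 x 80 x 35 mm; to be left alone.
- screwdriver: bystander: screwdriver with a red handle, 170 mm long, lying flat; to be left alone.
- tape_roll: bystander: amber roll of tape, 72 mm across, 24 mm tall; to be left alone.
- screw_jar: bystander: small glass jar, 56 mm across, 60 mm tall; to be left alone.
There are look-alikes about, which are no part of the job. Leave any brown, green or pink look-alike of the cam1 alone.

How it is judged (in metres and radians):
On the way, in this order (a step that is already met when the one before it is completed fails the run):
1. every camera stands upright in a well of the carousel, released, the carousel still near its start (((horizontal distance between cam0 and pad0 below 0.032 m and z of cam0 in the frame of pad0 below 0.015 m) or (horizontal distance between cam0 and pad1 below 0.032 m and z of cam0 in the frame of pad1 below 0.015 m) or (horizontal distance between cam0 and pad2 below 0.032 m and z of cam0 in the frame of pad2 below 0.015 m)) and angle between each of cam0, cam1, cam2, cam3's own z axis and vertical below 0.2 rad and contact force between the fingers and cam0 below 0.1 N and ((horizontal distance between cam1 and pad0 below 0.032 m and z of cam1 in the frame of pad0 below 0.015 m) or (horizontal distance between cam1 and pad1 below 0.032 m and z of cam1 in the frame of pad1 below 0.015 m) or (horizontal distance between cam1 and pad2 below 0.032 m and z of cam1 in the frame of pad2 below 0.015 m)) and contact force between the fingers and cam1 below 0.1 N and ((horizontal distance between cam2 and pad0 below 0.032 m and z of cam2 in the frame of pad0 below 0.015 m) or (horizontal distance between cam2 and pad1 below 0.032 m and z of cam2 in the frame of pad1 below 0.015 m) or (horizontal distance between cam2 and pad2 below 0.032 m and z of cam2 in the frame of pad2 below 0.015 m)) and contact force between the fingers and cam2 below 0.1 N and ((horizontal distance between cam3 and pad0 below 0.032 m and z of cam3 in the frame of pad0 below 0.015 m) or (horizontal distance between cam3 and pad1 below 0.032 m and z of cam3 in the frame of pad1 below 0.015 m) or (horizontal distance between cam3 and pad2 below 0.032 m and z of cam3 in the frame of pad2 below 0.015 m)) and contact force between the fingers and cam3 below 0.1 N and value of joint carousel below 0.5 rad), for 0.2 s.
2. the carousel has been turned a full turn to its stop with all the cameras in their wells (((horizontal distance between cam0 and pad0 below 0.032 m and z of cam0 in the frame of pad0 below 0.015 m) or (horizontal distance between cam0 and pad1 below 0.032 m and z of cam0 in the frame of pad1 below 0.015 m) or (horizontal distance between cam0 and pad2 below 0.032 m and z of cam0 in the frame of pad2 below 0.015 m)) and angle between each of cam0, cam1, cam2, cam3's own z axis and vertical below 0.2 rad and ((horizontal distance between cam1 and pad0 below 0.032 m and z of cam1 in the frame of pad0 below 0.015 m) or (horizontal distance between cam1 and pad1 below 0.032 m and z of cam1 in the frame of pad1 below 0.015 m) or (horizontal distance between cam1 and pad2 below 0.032 m and z of cam1 in the frame of pad2 below 0.015 m)) and ((horizontal distance between cam2 and pad0 below 0.032 m and z of cam2 in the frame of pad0 below 0.015 m) or (horizontal distance between cam2 and pad1 below 0.032 m and z of cam2 in the frame of pad1 below 0.015 m) or (horizontal distance between cam2 and pad2 below 0.032 m and z of cam2 in the frame of pad2 below 0.015 m)) and ((horizontal distance between cam3 and pad0 below 0.032 m and z of cam3 in the frame of pad0 below 0.015 m) or (horizontal distance between cam3 and pad1 below 0.032 m and z of cam3 in the frame of pad1 below 0.015 m) or (horizontal distance between cam3 and pad2 below 0.032 m and z of cam3 in the frame of pad2 below 0.015 m)) and value of joint carousel above 6.15 rad), for 0.2 s.
At the end, for the whole second after the job is handed in: Every camera stands upright (within 0.2 rad) on the tote's floor pad, at rest, released, and the carousel is still at the end of its turn (above 6.0 rad) (x of cam0 in the frame of tote_pad between -0.11 and 0.11 m and y of cam0 in the frame of tote_pad between -0.06 and 0.06 m and z of each of cam0, cam1, cam2, cam3 in the frame of tote_pad below 0.012 m and angle between each of cam0, cam1, cam2, cam3's own z axis and vertical below 0.2 rad and linear speed of each of cam0, cam1, cam2, cam3 below 0.03 m/s and x of cam1 in the frame of tote_pad between -0.11 and 0.11 m and y of cam1 in the frame of tote_pad between -0.06 and 0.06 m and x of cam2 in the frame of tote_pad between -0.11 and 0.11 m and y of cam2 in the frame of tote_pad between -0.06 and 0.06 m and x of cam3 in the frame of tote_pad between -0.11 and 0.11 m and y of cam3 in the frame of tote_pad between -0.06 and 0.06 m and value of joint carousel above 6 rad); the robot touches nothing.
It fails at once if a held camera pressed or knocked hard against a well or the tote (more than 20 N) ((contact force between the fingers and cam0 above 0.5 N and contact force between cam0 and station above 20 N) or (contact force between the fingers and cam0 above 0.5 N and contact force between cam0 and tote above 20 N) or (contact force between the fingers and cam1 above 0.5 N and contact force between cam1 and station above 20 N) or (contact force between the fingers and cam1 above 0.5 N and contact force between cam1 and tote above 20 N) or (contact force between the fingers and cam2 above 0.5 N and contact force between cam2 and station above 20 N) or (contact force between the fingers and cam2 above 0.5 N and contact force between cam2 and tote above 20 N) or (contact force between the fingers and cam3 above 0.5 N and contact force between cam3 and station above 20 N) or (contact force between the fingers and cam3 above 0.5 N and contact force between cam3 and tote above 20 N)).
It fails at once if a camera dropped into a well or the tote (falling free there at over 0.4 m/s) ((linear speed of cam0 above 0.4 m/s and contact force between the fingers and cam0 below 0.1 N and angle between cam0's own z axis and vertical below 0.3 rad and ((horizontal distance between cam0 and pad0 below 0.045 m and z of cam0 in the frame of pad0 between 0.006 and 0.13 m) or (horizontal distance between cam0 and pad1 below 0.045 m and z of cam0 in the frame of pad1 between 0.006 and 0.13 m) or (horizontal distance between cam0 and pad2 below 0.045 m and z of cam0 in the frame of pad2 between 0.006 and 0.13 m) or (horizontal distance between cam0 and tote_pad below 0.14 m and z of cam0 in the frame of tote_pad between 0.006 and 0.13 m))) or (linear speed of cam1 above 0.4 m/s and contact force between the fingers and cam1 below 0.1 N and angle between cam1's own z axis and vertical below 0.3 rad and ((horizontal distance between cam1 and pad0 below 0.045 m and z of cam1 in the frame of pad0 between 0.006 and 0.13 m) or (horizontal distance between cam1 and pad1 below 0.045 m and z of cam1 in the frame of pad1 between 0.006 and 0.13 m) or (horizontal distance between cam1 and pad2 below 0.045 m and z of cam1 in the frame of pad2 between 0.006 and 0.13 m) or (horizontal distance between cam1 and tote_pad below 0.14 m and z of cam1 in the frame of tote_pad between 0.006 and 0.13 m))) or (linear speed of cam2 above 0.4 m/s and contact force between the fingers and cam2 below 0.1 N and angle between cam2's own z axis and vertical below 0.3 rad and ((horizontal distance between cam2 and pad0 below 0.045 m and z of cam2 in the frame of pad0 between 0.006 and 0.13 m) or (horizontal distance between cam2 and pad1 below 0.045 m and z of cam2 in the frame of pad1 between 0.006 and 0.13 m) or (horizontal distance between cam2 and pad2 below 0.045 m and z of cam2 in the frame of pad2 between 0.006 and 0.13 m) or (horizontal distance between cam2 and tote_pad below 0.14 m and z of cam2 in the frame of tote_pad between 0.006 and 0.13 m))) or (linear speed of cam3 above 0.4 m/s and contact force between the fingers and cam3 below 0.1 N and angle between cam3's own z axis and vertical below 0.3 rad and ((horizontal distance between cam3 and pad0 below 0.045 m and z of cam3 in the frame of pad0 between 0.006 and 0.13 m) or (horizontal distance between cam3 and pad1 below 0.045 m and z of cam3 in the frame of pad1 between 0.006 and 0.13 m) or (horizontal distance between cam3 and pad2 below 0.045 m and z of cam3 in the frame of pad2 between 0.006 and 0.13 m) or (horizontal distance between cam3 and tote_pad below 0.14 m and z of cam3 in the frame of tote_pad between 0.006 and 0.13 m)))).
It fails at once if a bystander moved more than 5 cm (distance of any of paper_cup, solvent, swab_box, screwdriver, tape_roll, screw_jar from where it was at the start of the episode above 0.05 m).
Of cam0, cam1, cam2, cam3 only 2 to 3 are there at a start; the rules pass over those that are not, and their reading is None.
At some moment in a run one of cam0, cam1, cam2, cam3 may be knocked a few centimetres aside while the robot is not near it.
It also fails if it takes over 210 s, if anything falls off the work surface, if the arm or the gripper's body presses on something with over 40 N, if the wrist force passes 120 N, or if a joint passes its speed limit or range.

## Working session

There is one attempt and no reset: what is moved stays moved. The work goes in short steps, Python scripts to look and compute and a shell command to move; the robot and the scene stay as the last step left them, time stands still between calls to the robot, and variables do not carry over. Pictures are saved under pics/ and viewed, at most 14 in all, crops included, and the job is handed in when it is done.

```bash
mkdir -p pics; ls; python3 - <<'E'
from workcell import *
import cv2,numpy as np
print(get_obs())
for n in("top","side"):
    p=camera_params(n);print(n,np.round(p["camera_matrix"],1).tolist(),np.round(p["extrinsics"],3).tolist())
    im,d=get_image(n);cv2.imwrite(f"pics/{n}0.png",im[:,:,::-1]);np.save(f"{n}0.npy",d);print((d>0).mean())
E
```

```text
pics
{'t': 0.0, 'qpos': array([-1.15399779e+00,  4.23819679e-01,  1.63071613e+00,  1.81939933e-05,
        1.08854605e+00, -1.89825487e-02]), 'qvel': array([-1.56769387e-03,  3.48429632e-04, -1.00329203e-03,  1.41190241e-03,
       -1.82282560e-03,  8.43483029e-05]), 'joint_torque': array([ 7.62390573e-04, -5.44617748e+01, -2.73669755e+01,  6.43885927e-02,
        2.26400374e-02, -1.00208974e-04]), 'ee_pos': array([ 263.63646747, -566.06121   ,  221.90462624]), 'orientation': array([-3.06588606e+00, -6.78790517e-01,  4.37216434e-04]), 'ft_force': array([ 0.38497487, -0.26144246, -0.19058442]), 'moment': array([-0.02229213, -0.05009834, -0.05785482]), 'grasp_force': 0.0, 'width': 87.60850560498714}
top [[485.2, 0.0, 314.4], [0.0, 485.2, 203.5], [0.0, 0.0, 1.0]] [[-0.013, -0.996, 0.087, 410.884], [-1.0, 0.012, -0.008, -79.696], [0.006, -0.087, -0.996, 1532.19], [0.0, 0.0, 0.0, 1.0]]
0.9960546875
side [[516.0, 0.0, 314.6], [0.0, 516.0, 205.3], [0.0, 0.0, 1.0]] [[0.97, -0.118, 0.213, 194.479], [-0.243, -0.53, 0.813, -1371.955], [0.016, -0.84, -0.542, 979.251], [0.0, 0.0, 0.0, 1.0]]
0.9961328125
```

View pics/top0.png

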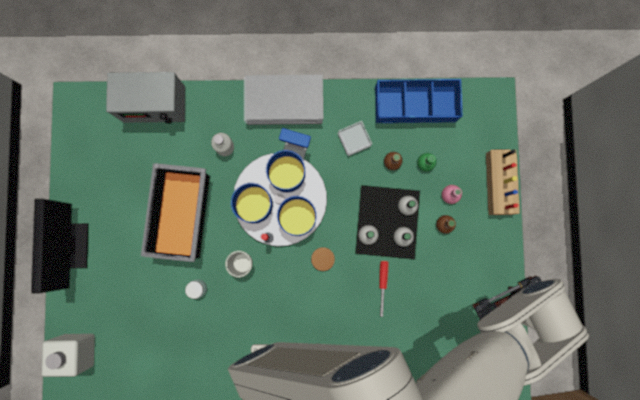

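View pics/side0.png

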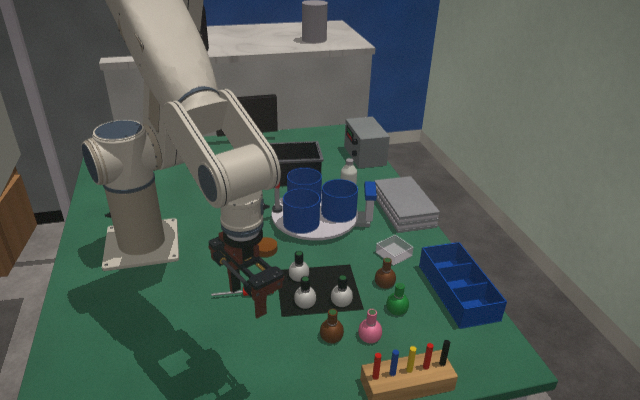

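The top view shows three white cameras on the black mat at about (408,204), (368,235) and (403,237). The look-alikes are brown (393,160) and (446,224), green (428,161) and pink (452,194), and they stand off the mat. The carousel is at (280,198), with its red handle at (266,237). The tote is at (178,213).

```bash
cat > h.py <<'E'
from workcell import *
import cv2,numpy as np
def cloud(n,d):
    p=camera_params(n);K=p["camera_matrix"];E=np.array(p["extrinsics"])
    v,u=np.mgrid[0:400,0:640]
    c=np.stack([(u-K[0][2])*d/K[0][0],(v-K[1][2])*d/K[1][1],d],-1)
    return c@E[:3,:3].T+E[:3,3]
def ray(n,u,v,z):
    p=camera_params(n);K=np.array(p["camera_matrix"]);E=np.array(p["extrinsics"])
    r=E[:3,:3]@np.linalg.solve(K,[u,v,1.]);o=E[:3,3];return o+r*(z-o[2])/r[2]
def circ(P):
    A=np.c_[2*P,np.ones(len(P))];s=np.linalg.lstsq(A,(P**2).sum(1),rcond=None)[0]
    return s[:2],np.sqrt(s[2]+s[:2]@s[:2])
def white(im,W,box):   # white body blobs: world centre of depth points
    hsv=cv2.cvtColor(im,cv2.COLOR_RGB2HSV)
    return hsv
E
python3 - <<'E'
from h import *
im=cv2.imread("pics/top0.png")[:,:,::-1].copy();d=np.load("top0.npy");W=cloud("top",d)
hsv=cv2.cvtColor(im,cv2.COLOR_RGB2HSV)
def blobs(m,mn):
    n,l,s,c=cv2.connectedComponentsWithStats(m.astype(np.uint8));return [(l==i,s[i],c[i]) for i in range(1,n) if s[i][4]>=mn]
H,S,V=hsv[...,0],hsv[...,1],hsv[...,2]
print("cams")
for u,v in((408,204),(368,235),(403,237)):
    w=W[v-14:v+14,u-14:u+14].reshape(-1,3)
    t=w[w[:,2]>70]; b=w[(w[:,2]>8)&(w[:,2]<60)]
    print(np.round(t.mean(0),1),len(t),t[:,2].max().round(1),np.round(circ(b[(b[:,2]<40)][:,:2])[0],1),np.round(b.mean(0),1))
print("yellow pads")
ps=[]
for m,s,c in blobs((H>22)&(H<35)&(S>90)&(V>90),200):
    print(c.round(1),s[4],np.median(W[m][:,2]).round(1),np.round(ray("top",*c,36),1))
print("rims")
R=(W[...,2]>112)&(W[...,2]<135)
for u,v in((286,172),(252,204),(297,216)):
    q=np.zeros_like(R);cv2.circle(q.view(np.uint8),(u,v),25,1,-1)
    P=W[R&q&(H>100)&(H<130)];print(len(P));
    if len(P)>10:print(np.round(circ(P[:,:2])[0],1),circ(P[:,:2])[1],P[:,2].mean())
print("red")
for m,s,c in blobs(((H<8)|(H>172))&(S>150)&(V>100),4):
    print(c.round(1),s[4],np.round(W[m].mean(0),1),W[m][:,2].max().round(1))
print("disc");D=(W[...,2]>15)&(W[...,2]<45)&(S<60)&(V>110);D[:,:225]=0;D[:,335:]=0;D[:140]=0;D[255:]=0
cs=max(cv2.findContours(D.astype(np.uint8),0,1)[0],key=cv2.contourArea);e=cv2.minEnclosingCircle(cs);print(e,ray("top",*e[0],30),np.median(W[D][:,2]))
print("tote")
for m,s,c in blobs((H>8)&(H<18)&(S>150)&(V>120),300):
    r=cv2.minAreaRect(np.argwhere(m)[:,::-1].astype(np.float32));print(c,s,r,np.round(ray("top",*r[0],14),1),np.median(W[m],0))
T=(W[...,2]>95)&(W[...,2]<115);T[:,:135]=0;T[:,212:]=0;T[:155]=0;T[270:]=0
r=cv2.minAreaRect(W[T][:,:2].astype(np.float32));print("rim",T.sum(),r)
cv2.imwrite("pics/crop0.png",cv2.resize(im[140:260,340:480,::-1],None,fx=5,fy=5,interpolation=cv2.INTER_CUBIC))
# obstacles tall
for m,s,c in blobs((W[...,2]>8),30):
    if s[0]<480 and s[1]<330: print(np.round(W[m].min(0)),np.round(W[m].max(0)),c.round())
E
```

```text
cams
[ 522.8 -356.2  207.5] 59 1532.2 [ 538.  -383.6] [ 532.3 -377.6   36.4]
[ 442.4 -249.4  140.5] 52 1532.2 [ 444.  -256.6] [ 443.2 -252.5   37.4]
[ 434.6 -341.6  202.9] 61 1532.2 [ 437.3 -364.5] [ 436.2 -359.6   36. ]
yellow pads
[285.7 171.8] 821 37.0 [641.3  -3.1  36. ]
[252.3 203.3] 861 37.1 [544. 101.  36.]
[296.7 216.3] 943 37.0 [502.1 -35.8  36. ]
rims
164
[632.1  -6.6] 57.54212862951028 124.20064506663653
165
[539.6  94.4] 56.626394736308235 123.97647410697739
144
[499.3 -37.7] 56.590747321247434 124.72250994070649
red
[512.7 164.8] 16 [ 641.  -676.7  120.2] 127.1
[514.7 205.1] 15 [ 522.  -677.8  118.1] 122.6
[264.8 236.7] 23 [437.7  50.2 169.7] 176.5
[383.2 274. ] 186 [ 321.4 -300.4   24.1] 34.1
disc
((279.44219970703125, 197.1927032470703), 47.931156158447266) [562.59755892  17.42209182  30.        ] 30.999404891607014
tote
[171.84908537 210.3125    ] [156 173  43  83 656] ((176.80918884277344, 213.81207275390625), (33.211639404296875, 80.99354553222656), 7.696051120758057) [515.9 339.8  14. ] [526.8727949  365.25000392  14.96405827]
rim 1408 ((516.3438720703125, 325.0316
[... 388 characters left out ...]
   18.] [ 700.  -80. 1532.] [393. 161.]
[ 641. -475.    8.] [ 698. -416.   92.] [426. 162.]
[371. -80.   8.] [ 675.  451. 1532.] [175. 212.]
[ 411. -550.    9.] [ 597.  -80. 1532.] [451. 194.]
[ 411. -411.    8.] [ 562.  -80. 1532.] [408. 205.]
[292. -80.   8.] [ 561.  693. 1532.] [ 56. 246.]
[ 411. -529.    9.] [ 501.  -80. 1532.] [445. 224.]
[ 411. -284.    9.] [ 474.  -80. 1532.] [368. 234.]
[ 406. -397.    8.] [ 472.  -80. 1532.] [403. 236.]
[ 336. -149.    8.] [ 411.  -80. 1532.] [323. 259.]
[325. -80.   8.] [ 411.  173. 1532.] [236. 264.]
[ 193. -316.    8.] [ 411.  -80. 1532.] [383. 280.]
[  -2. -687.    8.] [ 411.  176. 1532.] [427. 357.]
[255. 246.   8.] [313. 299.  69.] [196. 289.]
```

View pics/crop0.png

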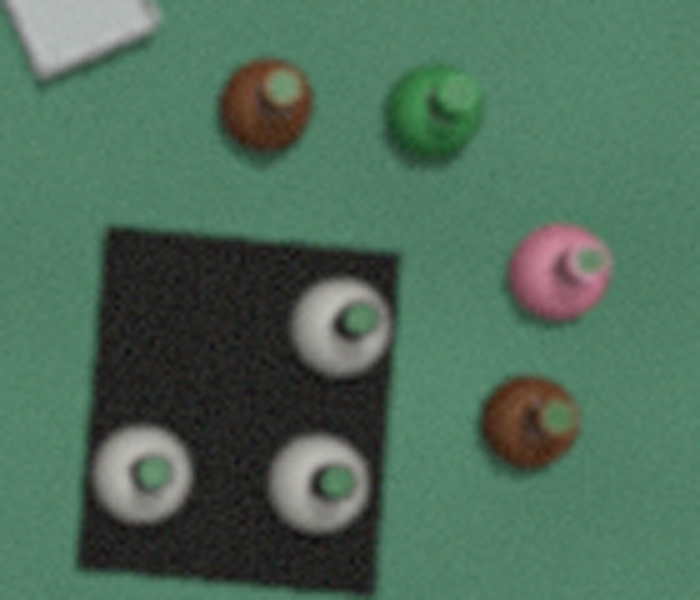

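The crop confirms it. The three bodies on the mat are plain white with dark barrels, and the brown, green and pink ones off the mat are the look-alikes. Next I refine the positions with valid depth only.

```bash
cat >> h.py <<'E'
def cams(n,im,d,zoff=0):
    """barrel-top points (dark/any, top band) per white-body blob -> list of axis xy from cylinder-band mean; also the pixel"""
    W=cloud(n,d);W[d<=0]=np.nan
    return W
def axis(W,x,y,zlo,zhi,r=30):
    m=(np.hypot(W[...,0]-x,W[...,1]-y)<r)&(W[...,2]>zlo)&(W[...,2]<zhi)
    P=W[m];return P,m
E
python3 - <<'E'
from h import *
for n in("top","side"):
    im=cv2.imread(f"pics/{n}0.png")[:,:,::-1].copy();d=np.load(f"{n}0.npy");W=cams(n,im,d)
    hsv=cv2.cvtColor(im,cv2.COLOR_RGB2HSV);H,S=hsv[...,0],hsv[...,1]
    print(n)
    for x,y in((535,-378),(443,-252),(436,-360)):
        P,m=axis(W,x,y,80,92);b,_=axis(W,x,y,8,30,45)
        v,u=np.argwhere(m).mean(0) if len(P) else (0,0)
        print("cam",np.round(P.mean(0),1),len(P),"ray",np.round(ray(n,u,v,85),1),"body",np.round(circ(b[:,:2])[0],1),round(circ(b[:,:2])[1],1),len(b))
    for x,y in((632,-7),(540,94),(499,-38)):
        P,m=axis(W,x,y,121,132,65);c,r=circ(P[:,:2]);print("rim",np.round(c,1),r.round(1),len(P),P[:,2].mean().round(1))
    P,m=axis(W,438,50,160,180,30);print("handle",np.round((P.min(0)+P.max(0))/2,1),np.round(P.mean(0),1),len(P))
    P,m=axis(W,516,331,100,111,200);m&=(S<80);P=W[m];P=P[(P[:,1]>230)&(P[:,1]<430)];r=cv2.minAreaRect(P[:,:2].astype(np.float32));print("tote rim",len(P),r,P.mean(0))
    for k in (0,1):print(np.percentile(P[:,k],[1,50,99]))
    P=W[(W[...,2]<22)&(W[...,2]>10)&(H>5)&(H<20)&(S>120)&(W[...,1]>240)&(W[...,1]<430)&(W[...,0]>380)&(W[...,0]<650)]
    if len(P):print("floor",len(P),cv2.minAreaRect(P[:,:2].astype(np.float32)))
E
```

```text
top
cam [ 533.4 -382.    85.9] 47 ray [ 533.5 -382.2   85. ] body [ 534.  -385.1] 32.6 38
cam [ 443.9 -256.4   84.8] 48 ray [ 443.9 -256.4   85. ] body [ 442.7 -256.2] 30.6 35
cam [ 436.7 -365.9   85.1] 49 ray [ 436.7 -365.9   85. ] body [ 435.9 -363.9] 30.9 55
rim [634.5  -5.9] 56.4 160 125.9
rim [540.2  94.8] 56.4 148 126.2
rim [499.9 -37.5] 56.4 142 125.9
handle [439.8  52.5 168.8] [439.   52.8 170.2] 40
tote rim 1217 ((516.281494140625, 325.03302001953125), (158.30799865722656, 276.9483947753906), 83.27241516113281) [516.50225414 327.43267146 106.22083493]
[374.34098955 518.84225884 657.09623118]
[235.63281913 333.64308348 413.73611912]
floor 2541 ((517.7371826171875, 337.4013671875), (109.89543151855469, 251.04718017578125), 83.23719787597656)
side
cam [ 530.9 -386.7   83.3] 48 ray [ 530.3 -388.5   85. ] body [ 531.7 -386.3] 27.9 137
cam [ 441.2 -261.2   83.1] 42 ray [ 440.6 -263.6   85. ] body [ 441.1 -261.7] 26.2 109
cam [ 434.3 -370.5   83.5] 47 ray [ 433.9 -372.3   85. ] body [ 433.7 -369.9] 27.4 137
rim [632.3 -10.4] 56.7 125 124.0
rim [538.2  91. ] 56.6 110 124.1
rim [498.2 -42.1] 56.3 114 124.5Traceback (most recent call last):
  File "<stdin>", line 12, in <module>
    return umr_minimum(a, axis, None, out, keepdims, initial, where)
ValueError: zero-size array to reduction operation minimum which has no identity
```

```bash
cat > go.py <<'E'
import sys;from h import *;from scipy.spatial.transform import Rotation as Ro
o=get_obs();R=Ro.from_rotvec(o["orientation"]).as_matrix();t=np.array([float(a) for a in sys.argv[1:4]])
print("t",round(o["t"],2),"pos",o["ee_pos"].round(1),"width",round(o["width"],1),"F",o["ft_force"].round(1),"q",o["qpos"].round(2))
Rt=np.diag([1.,-1,-1])
print("twist deg",np.degrees(Ro.from_matrix(R.T@Rt).as_rotvec()).round(2),"delta mm in present tool axes",(R.T@(t-o["ee_pos"])).round(1))
E
python3 go.py 532 -384.5 200
```

```text
t 0.1 pos [ 263.6 -566.1  222. ] width 88.0 F [0.1 0.2 0.5] q [-1.15  0.42  1.63  0.    1.09 -0.02]
twist deg [-8.000e-02  2.000e-02  2.497e+01] delta mm in present tool axes [319.9 -51.3  22.1]
```

```bash
python3 -m creep '{"delta_pos":[[0,0,0],[0,0,0],[0,0,0],[0,0,0],[0.0268,-0.0182,0.002],[0.0268,-0.0182,0.002],[0.0268,-0.0182,0.002],[0.0268,-0.0182,0.002],[0.0268,-0.0182,0.002],[0.0268,-0.0182,0.002],[0.0268,-0.0182,0.002],[0.0268,-0.0182,0.002],[0.0268,-0.0182,0.002],[0.0268,-0.0182,0.002],[0,0,0],[0,0,0]],"twist":[[0,0,6.25],[0,0,6.25],[0,0,6.25],[0,0,6.25],[0,0,0],[0,0,0],[0,0,0],[0,0,0],[0,0,0],[0,0,0],[0,0,0],[0,0,0],[0,0,0],[0,0,0],[0,0,0],[0,0,0]]}' 0.6; python3 go.py 532 -384.5 54
```

```text
t: 1.43
ee_pos: [532.8, -383.4, 201.9]
orientation: [-3.141, -0.004, 0.002]
ft_force: [-0.6, 0.7, -0.0]
width: 52.5
grasp_force: 0.0
t 1.43 pos [ 532.8 -383.4  201.9] width 52.5 F [-0.6  0.7 -0. ] q [-0.64  0.49  1.57 -0.    1.08  0.93]
twist deg [-0.03  0.06  0.14] delta mm in present tool axes [ -0.6   1.2 147.9]
```

```bash
python3 -m creep '{"delta_pos":[[0,0.001,0.025],[0,0,0.025],[0,0,0.025],[0,0,0.025],[0,0,0.02],[0,0,0.015],[0,0,0.013],[0,0,0],[0,0,0]],"twist":[[0,0,0],[0,0,0],[0,0,0],[0,0,0],[0,0,0],[0,0,0],[0,0,0],[0,0,0],[0,0,0]]}'; python3 - <<'E'
from h import *
ims=[get_image(n)[0] for n in("top","side")]
a=cv2.resize(ims[0][160:270,330:480],(600,440));b=cv2.resize(ims[1][230:340,240:390],(600,440))
cv2.imwrite("pics/g1.png",np.vstack([a,b])[:,:,::-1][::1] if 0 else cv2.resize(np.hstack([a,b]),(800,293))[:,:,::-1])
E
```

```text
t: 2.18
ee_pos: [531.5, -386.0, 54.5]
orientation: [-3.141, 0.002, 0.001]
ft_force: [-0.0, 0.4, 0.5]
width: 52.6
grasp_force: 0.0
```

View pics/g1.png

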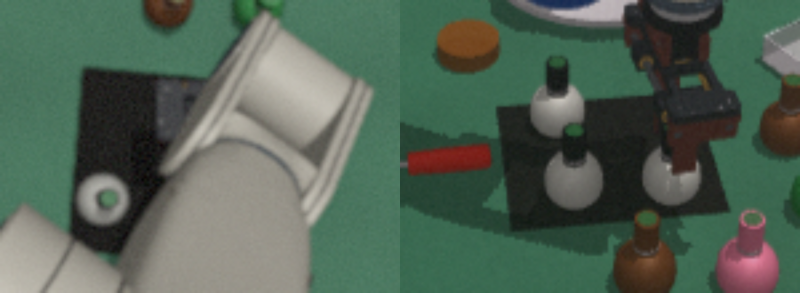

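The side view (right half) shows the fingers straddling the right-hand camera's barrel at about (672,150), clear of the others. Closing.

```bash
python3 -m creep '{"delta_pos":[[0,0,0],[0,0,0],[0,0,0],[0,0,0],[0,0,0],[0,0,0],[0,0,0],[0,0,-0.005],[0,0,-0.015],[0,0,-0.03],[0,0,-0.035],[0,0,-0.035],[0,0,-0.035],[0,0,-0.03],[0,0,-0.02],[0,0,0]],"twist":[[0,0,0],[0,0,0],[0,0,0],[0,0,0],[0,0,0],[0,0,0],[0,0,0],[0,0,0],[0,0,0],[0,0,0],[0,0,0],[0,0,0],[0,0,0],[0,0,0],[0,0,0],[0,0,0]]}' 0; python3 go.py 633.4 -8.2 260
```

```text
t: 3.62
ee_pos: [534.0, -387.3, 266.4]
orientation: [3.136, -0.001, 0.012]
ft_force: [0.5, -0.8, -1.2]
width: 23.6
grasp_force: 29.9
t 3.62 pos [ 534.  -387.3  266.4] width 23.6 F [ 0.5 -0.8 -1.2] q [-0.65  0.43  1.52 -0.    1.19  0.93]
twist deg [ 0.34 -0.45 -0.03] delta mm in present tool axes [  99.1 -379.2    4.9]
```

```bash
python3 -m creep '{"delta_pos":[[0.004,-0.015,0],[0.0082,-0.0316,0],[0.0082,-0.0316,0],[0.0082,-0.0316,0],[0.0082,-0.0316,0],[0.0082,-0.0316,0],[0.0082,-0.0316,0],[0.0082,-0.0316,0],[0.0082,-0.0316,0],[0.0082,-0.0316,0],[0.0082,-0.0316,0],[0.0082,-0.0316,0],[0.004,-0.0166,0],[0,0,0],[0,0,0]],"twist":[[0,0,0],[0,0,0],[0,0,0],[0,0,0],[0,0,0],[0,0,0],[0,0,0],[0,0,0],[0,0,0],[0,0,0],[0,0,0],[0,0,0],[0,0,0],[0,0,0],[0,0,0]]}'; python3 go.py 633.4 -8.2 100
python3 - <<'E'
from h import *
im,d=get_image("side");cv2.imwrite("pics/s2.png",cv2.resize(im[80:280,200:460],(780,600))[:,:,::-1])
E
```

```text
t: 4.87
ee_pos: [629.0, -5.1, 257.6]
orientation: [3.142, 0.003, -0.006]
ft_force: [0.2, -0.3, -2.5]
width: 23.7
grasp_force: 29.9
t 4.87 pos [629.   -5.1 257.6] width 23.7 F [ 0.2 -0.3 -2.5] q [-0.03  0.39  1.59 -0.    1.16  1.54]
twist deg [0.   0.21 0.11] delta mm in present tool axes [  5.    3.1 157.6]
```

View pics/s2.png

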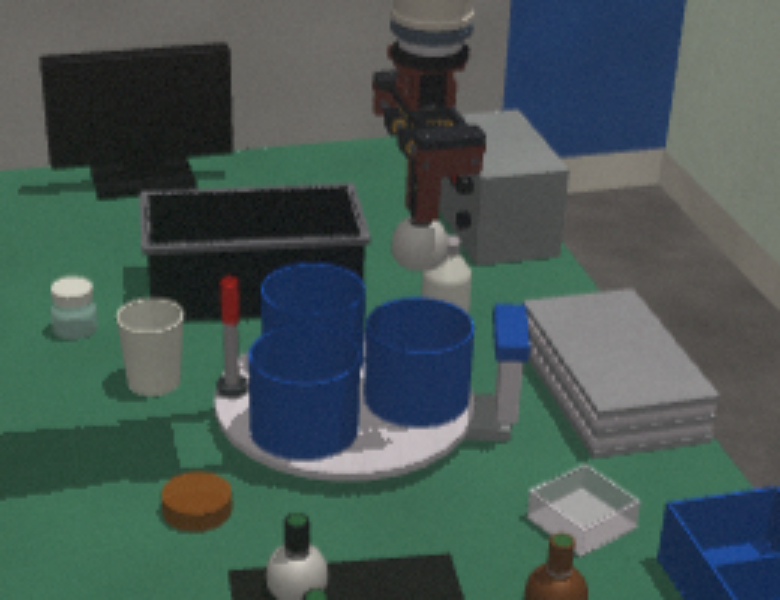

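The camera hangs plumb in the gripper at (420,245), above the rear-right well by the nozzle, and the path is clear. Lowering.

```bash
python3 -m creep '{"delta_pos":[[0.0025,0.0015,0.005],[0.0025,0.0015,0.012],[0,0,0.018],[0,0,0.018],[0,0,0.018],[0,0,0.018],[0,0,0.018],[0,0,0.018],[0,0,0.015],[0,0,0.01],[0,0,0.006],[0,0,0.004],[0,0,0.002],[0,0,0],[0,0,0]],"twist":[[0,0,0],[0,0,0],[0,0,0],[0,0,0],[0,0,0],[0,0,0],[0,0,0],[0,0,0],[0,0,0],[0,0,0],[0,0,0],[0,0,0],[0,0,0],[0,0,0],[0,0,0]]}'; python3 go.py 633.4 -8.2 90
```

```text
t: 6.17
ee_pos: [635.9, -9.6, 98.3]
orientation: [3.142, -0.001, 0.002]
ft_force: [0.6, 0.5, -2.9]
width: 23.4
grasp_force: 29.9
t 6.17 pos [635.9  -9.6  98.3] width 23.4 F [ 0.6  0.5 -2.9] q [-0.03  0.59  1.68 -0.    0.87  1.54]
twist deg [ 0.   -0.07 -0.03] delta mm in present tool axes [-2.5 -1.4  8.3]
```

```bash
python3 -m creep '{"delta_pos":[[-0.001,0,0.001],[0,0,0.001],[0,0,0.001],[0,0,0.001],[0,0,0.001],[0,0,0.001],[0,0,0.0005],[0,0,0.0005],[0,0,0],[0,0,0]],"twist":[[0,0,0],[0,0,0],[0,0,0],[0,0,0],[0,0,0],[0,0,0],[0,0,0],[0,0,0],[0,0,0],[0,0,0]]}'; for i in 1; do python3 go.py 633.4 -8.2 89.5; done
```

```text
t: 7.0
ee_pos: [634.4, -9.5, 90.9]
orientation: [-3.142, 0.001, -0.0]
ft_force: [-0.6, 0.8, 0.6]
width: 23.3
grasp_force: 29.9
t 7.0 pos [634.4  -9.5  90.9] width 23.3 F [-0.6  0.8  0.6] q [-0.03  0.6   1.68  0.    0.86  1.54]
twist deg [-0.   -0.01 -0.03] delta mm in present tool axes [-1.  -1.3  1.4]
```

The weight has come off the tool (Fz went from −2.9 to +0.6), so the camera is on the pad. Releasing, rising, and heading to the next one.

```bash
python3 -m creep '{"delta_pos":[[0,0,0],[0,0,0],[0,0,0],[0,0,0],[0,0,-0.005],[0,0,-0.015],[0,0,-0.025],[0,0,-0.03],[0,0,-0.03],[0,0,-0.03],[0,0,-0.015],[0,0,0]],"twist":[[0,0,0],[0,0,0],[0,0,0],[0,0,0],[0,0,0],[0,0,0],[0,0,0],[0,0,0],[0,0,0],[0,0,0],[0,0,0],[0,0,0]]}' 0.6
cat > look.py <<'E'
# prints white camera axis estimates (mean of both views, top bias from side where only one sees) 
import sys;from h import *
G=[tuple(map(float,a.split(","))) for a in sys.argv[2:]];z0=float(sys.argv[1])
V={n:get_image(n) for n in("top","side")}
for x,y in G:
    for n,(im,d) in V.items():
        W=cams(n,im,d);hsv=cv2.cvtColor(im,cv2.COLOR_RGB2HSV);P,m=axis(W,x,y,z0+76,z0+92,40)
        print((x,y),n,len(P),np.round(P.mean(0)+([-1.1,2.2,0] if n=="side" else [-1.1,-2.2,0])*np.array([-1,1,1] if n=="side" else [1,1,1]),1) if len(P)>8 else "-")
E
python3 look.py 1 442.5,-259 435.5,-368; python3 look.py 36 633,-8;python3 go.py 435.5 -368 200
```

```text
t: 8.0
ee_pos: [636.8, -9.6, 245.7]
orientation: [3.141, -0.001, 0.013]
ft_force: [0.3, 0.0, 0.1]
width: 52.9
grasp_force: 0.0
(442.5, -259.0) top 51 [ 442.6 -258.3   85.4]
(442.5, -259.0) side 44 [ 442.  -259.5   82.9]
(435.5, -368.0) top 52 [ 435.6 -367.5   85. ]
(435.5, -368.0) side 58 [ 434.8 -369.5   82.7]
(633.0, -8.0) top 46 [633.3 -11.1 120.7]
(633.0, -8.0) side 35 [634.2 -11.6 117.7]
t 8.2 pos [633.4  -9.5 239.2] width 52.5 F [-0.6 -0.3  0.2] q [-0.03  0.42  1.59 -0.    1.13  1.54]
twist deg [-0.    0.14 -0.03] delta mm in present tool axes [-197.6  358.6   39.7]
```

```bash
python3 -m creep '{"delta_pos":[[-0.009,0.0166,0],[-0.0165,0.03,0.003],[-0.0165,0.03,0.003],[-0.0165,0.03,0.003],[-0.0165,0.03,0.004],[-0.0165,0.03,0.004],[-0.0165,0.03,0.004],[-0.0165,0.03,0.004],[-0.0165,0.03,0.004],[-0.0165,0.03,0.004],[-0.0165,0.03,0.004],[-0.0165,0.03,0.003],[-0.0075,0.012,0],[0,0,0.02],[0,0,0.025],[0,0,0.025],[0,0,0.025],[0,0,0.02],[0,0,0]],"twist":[[0,0,0],[0,0,0],[0,0,0],[0,0,0],[0,0,0],[0,0,0],[0,0,0],[0,0,0],[0,0,0],[0,0,0],[0,0,0],[0,0,0],[0,0,0],[0,0,0],[0,0,0],[0,0,0],[0,0,0],[0,0,0],[0,0,0]]}'; python3 look.py 1 442.5,-259 435.5,-368;python3 go.py 435.3 -368.3 54.5
```

```text
t: 9.78
ee_pos: [433.5, -365.2, 80.9]
orientation: [-3.135, 0.001, 0.011]
ft_force: [-0.7, -0.4, -0.8]
width: 52.8
grasp_force: 0.0
(442.5, -259.0) top 47 [ 442.8 -258.6   85.3]
(442.5, -259.0) side 2 -
(435.5, -368.0) top 0 -
(435.5, -368.0) side 45 [ 432.3 -384.1   85.9]
t 9.88 pos [ 435.6 -367.    84.6] width 52.9 F [-0.1  0.6  0.3] q [-0.72  0.54  1.83  0.    0.77  0.85]
twist deg [-0.13  0.14 -0.02] delta mm in present tool axes [-0.2  1.3 30.1]
```

```bash
python3 -m creep '{"delta_pos":[[0,0.001,0.01],[0,0,0.01],[0,0,0.007],[0,0,0.003],[0,0,0],[0,0,0]],"twist":[[0,0,0],[0,0,0],[0,0,0],[0,0,0],[0,0,0],[0,0,0]]}'; python3 -m creep '{"delta_pos":[[0,0,0],[0,0,0],[0,0,0],[0,0,0],[0,0,0],[0,0,0],[0,0,0],[0,0,-0.005],[0,0,-0.015],[0,0,-0.03],[0,0,-0.035],[0,0,-0.035],[0,0,-0.035],[0,0,-0.03],[0,0,-0.02],[0,0,0],[0,0,0]],"twist":[[0,0,0],[0,0,0],[0,0,0],[0,0,0],[0,0,0],[0,0,0],[0,0,0],[0,0,0],[0,0,0],[0,0,0],[0,0,0],[0,0,0],[0,0,0],[0,0,0],[0,0,0],[0,0,0],[0,0,0]]}' 0; python3 go.py 499 -39.8 260
```

```text
t: 10.38
ee_pos: [436.2, -369.1, 55.7]
orientation: [-3.142, 0.001, 0.0]
ft_force: [0.5, -0.3, 0.2]
width: 52.3
grasp_force: 0.0
t: 11.8
ee_pos: [436.3, -369.3, 261.5]
orientation: [3.14, -0.001, 0.003]
ft_force: [-0.2, 0.9, -2.2]
width: 23.7
grasp_force: 29.9
t 11.8 pos [ 436.3 -369.3  261.5] width 23.7 F [-0.2  0.9 -2.2] q [-0.72  0.3   1.72 -0.    1.12  0.85]
twist deg [ 0.09 -0.09 -0.03] delta mm in present tool axes [  62.5 -329.5    1.1]
```

```bash
python3 -m creep '{"delta_pos":[[0.0026,-0.0137,0],[0.0052,-0.0275,0],[0.0052,-0.0275,0],[0.0052,-0.0275,0],[0.0052,-0.0275,0],[0.0052,-0.0275,0],[0.0052,-0.0275,0],[0.0052,-0.0275,0],[0.0052,-0.0275,0],[0.0052,-0.0275,0],[0.0052,-0.0275,0],[0.0052,-0.0275,0],[0.0026,-0.0137,0],[0,0,0],[0,0,0],[0,0,0]],"twist":[[0,0,0],[0,0,0],[0,0,0],[0,0,0],[0,0,0],[0,0,0],[0,0,0],[0,0,0],[0,0,0],[0,0,0],[0,0,0],[0,0,0],[0,0,0],[0,0,0],[0,0,0],[0,0,0]]}'; python3 go.py 499 -39.8 99
```

```text
t: 13.13
ee_pos: [497.7, -39.3, 259.4]
orientation: [3.142, -0.0, -0.004]
ft_force: [0.6, -0.6, -2.6]
width: 23.5
grasp_force: 29.9
t 13.13 pos [497.7 -39.3 259.4] width 23.5 F [ 0.6 -0.6 -2.6] q [-0.1   0.19  1.87 -0.    1.08  1.47]
twist deg [ 0.    0.15 -0.01] delta mm in present tool axes [  1.7   0.5 160.4]
```

```bash
python3 -m creep '{"delta_pos":[[0.001,0,0.006],[0,0,0.014],[0,0,0.018],[0,0,0.018],[0,0,0.018],[0,0,0.018],[0,0,0.018],[0,0,0.018],[0,0,0.014],[0,0,0.009],[0,0,0.005],[0,0,0.003],[0,0,0.001],[0,0,0],[0,0,0]],"twist":[[0,0,0],[0,0,0],[0,0,0],[0,0,0],[0,0,0],[0,0,0],[0,0,0],[0,0,0],[0,0,0],[0,0,0],[0,0,0],[0,0,0],[0,0,0],[0,0,0],[0,0,0]]}'; python3 go.py 499 -39.8 91
```

```text
t: 14.38
ee_pos: [500.3, -39.3, 101.3]
orientation: [3.141, -0.001, 0.002]
ft_force: [-0.0, 0.5, -2.1]
width: 23.4
grasp_force: 29.9
t 14.38 pos [500.3 -39.3 101.3] width 23.4 F [-0.   0.5 -2.1] q [-0.1   0.43  1.98 -0.    0.73  1.47]
twist deg [ 0.01 -0.07 -0.03] delta mm in present tool axes [-1.3  0.5 10.3]
```

```bash
python3 -m creep '{"delta_pos":[[0,0,0.002],[0,0,0.001],[0,0,0.001],[0,0,0.001],[0,0,0.001],[0,0,0.001],[0,0,0.001],[0,0,0.0005],[0,0,0.0005],[0,0,0],[0,0,0]],"twist":[[0,0,0],[0,0,0],[0,0,0],[0,0,0],[0,0,0],[0,0,0],[0,0,0],[0,0,0],[0,0,0],[0,0,0],[0,0,0]]}'; python3 go.py 499 -39.8 91
```

```text
t: 15.3
ee_pos: [499.7, -39.2, 91.7]
orientation: [3.142, -0.001, -0.0]
ft_force: [0.3, -1.1, -2.5]
width: 23.6
grasp_force: 29.9
t 15.3 pos [499.7 -39.2  91.7] width 23.6 F [ 0.3 -1.1 -2.5] q [-0.1   0.45  1.98 -0.    0.71  1.47]
twist deg [ 0.    0.   -0.03] delta mm in present tool axes [-0.7  0.6  0.7]
```

Not touching yet (Fz is still −2.5), so I go down a little more.

```bash
python3 -m creep '{"delta_pos":[[0,0,0.0005],[0,0,0.0005],[0,0,0],[0,0,0]],"twist":[[0,0,0],[0,0,0],[0,0,0],[0,0,0]]}'; python3 go.py 499 -39.8 90
```

```text
t: 15.63
ee_pos: [500.2, -39.0, 91.4]
orientation: [-3.141, 0.001, -0.001]
ft_force: [-1.4, 2.2, 7.0]
width: 23.6
grasp_force: 29.9
t 15.63 pos [500.2 -39.   91.4] width 23.6 F [-1.4  2.2  7. ] q [-0.1   0.45  1.98  0.    0.71  1.47]
twist deg [-0.01 -0.05 -0.04] delta mm in present tool axes [-1.2  0.8  1.4]
```

```bash
python3 -m creep '{"delta_pos":[[0,0,0],[0,0,0],[0,0,0],[0,0,0],[0,0,-0.005],[0,0,-0.015],[0,0,-0.025],[0,0,-0.03],[0,0,-0.03],[0,0,-0.03],[0,0,-0.015],[0,0,0]],"twist":[[0,0,0],[0,0,0],[0,0,0],[0,0,0],[0,0,0],[0,0,0],[0,0,0],[0,0,0],[0,0,0],[0,0,0],[0,0,0],[0,0,0]]}' 0.6
python3 look.py 1 442.5,-259; python3 look.py 36 633,-8 499,-40;python3 go.py 442.5 -259 200
```

```text
t: 16.63
ee_pos: [501.9, -39.4, 244.7]
orientation: [3.141, -0.001, 0.011]
ft_force: [0.6, 0.1, 0.2]
width: 52.7
grasp_force: 0.0
(442.5, -259.0) top 51 [ 442.6 -258.4   85. ]
(442.5, -259.0) side 45 [ 442.2 -259.4   82.7]
(633.0, -8.0) top 52 [634.5 -11.  120.4]
(633.0, -8.0) side 33 [634.3 -11.7 118.2]
(499.0, -40.0) top 0 -
(499.0, -40.0) side 36 [498.5 -42.9 118.3]
t 16.83 pos [498.8 -39.1 239.4] width 52.7 F [ 0.3  0.6 -1.5] q [-0.1   0.22  1.88 -0.    1.04  1.47]
twist deg [-0.01  0.13 -0.03] delta mm in present tool axes [-56.1 219.9  39.5]
```

```bash
python3 -m creep '{"delta_pos":[[-0.0031,0.0122,0],[-0.0062,0.0244,0.005],[-0.0062,0.0244,0.005],[-0.0062,0.0244,0.005],[-0.0062,0.0244,0.005],[-0.0062,0.0244,0.005],[-0.0062,0.0244,0.005],[-0.0062,0.0244,0.005],[-0.0062,0.0244,0.005],[-0.0031,0.0122,0],[0,0,0.02],[0,0,0.025],[0,0,0.025],[0,0,0.025],[0,0,0.02],[0,0,0],[0,0,0]],"twist":[[0,0,0],[0,0,0],[0,0,0],[0,0,0],[0,0,0],[0,0,0],[0,0,0],[0,0,0],[0,0,0],[0,0,0],[0,0,0],[0,0,0],[0,0,0],[0,0,0],[0,0,0],[0,0,0],[0,0,0]]}'; python3 look.py 1 442.5,-259;python3 go.py 442.5 -259 54.5
```

```text
t: 18.25
ee_pos: [442.8, -258.3, 84.7]
orientation: [-3.14, 0.001, 0.005]
ft_force: [-0.7, -0.5, 1.3]
width: 52.6
grasp_force: 0.0
(442.5, -259.0) top 0 -
(442.5, -259.0) side 39 [ 439.8 -272.2   86.7]
t 18.35 pos [ 444.3 -259.1   86.5] width 52.6 F [-0.2  0.4  1.7] q [-0.55  0.47  1.96  0.    0.71  1.02]
twist deg [ 0.02 -0.04 -0.03] delta mm in present tool axes [-1.8 -0.1 32. ]
```

```bash
python3 -m creep '{"delta_pos":[[-0.001,0,0.01],[0,0,0.01],[0,0,0.007],[0,0,0.004],[0,0,0],[0,0,0]],"twist":[[0,0,0],[0,0,0],[0,0,0],[0,0,0],[0,0,0],[0,0,0]]}'; python3 -m creep '{"delta_pos":[[0,0,0],[0,0,0],[0,0,0],[0,0,0],[0,0,0],[0,0,0],[0,0,0],[0,0,-0.005],[0,0,-0.015],[0,0,-0.03],[0,0,-0.035],[0,0,-0.035],[0,0,-0.035],[0,0,-0.03],[0,0,-0.02],[0,0,0],[0,0,0]],"twist":[[0,0,0],[0,0,0],[0,0,0],[0,0,0],[0,0,0],[0,0,0],[0,0,0],[0,0,0],[0,0,0],[0,0,0],[0,0,0],[0,0,0],[0,0,0],[0,0,0],[0,0,0],[0,0,0],[0,0,0]]}' 0; python3 go.py 539.2 92.9 260; python3 look.py 36 633,-8 499,-40
```

```text
t: 18.85
ee_pos: [442.6, -258.6, 54.3]
orientation: [-3.141, 0.001, 0.001]
ft_force: [-0.5, -0.0, 0.5]
width: 52.7
grasp_force: 0.0
t: 20.27
ee_pos: [443.0, -258.9, 260.4]
orientation: [3.14, -0.001, 0.003]
ft_force: [-0.8, -0.3, -1.5]
width: 23.4
grasp_force: 29.9
t 20.27 pos [ 443.  -258.9  260.4] width 23.4 F [-0.8 -0.3 -1.5] q [-0.55  0.21  1.84 -0.    1.09  1.02]
twist deg [ 0.07 -0.11 -0.03] delta mm in present tool axes [ 9.600e+01 -3.518e+02  2.000e-01]
(633.0, -8.0) top 51 [634.4 -11.1 120.4]
(633.0, -8.0) side 36 [633.9 -13.5 118.1]
(499.0, -40.0) top 52 [486.7 -16.9 121. ]
(499.0, -40.0) side 4 -
```

The camera in the near well has been knocked to about (487,−17). It is still upright and within tolerance (26 mm off the pad centre), so I carry on and will regrasp it with care later.

```bash
python3 -m creep '{"delta_pos":[[0.004,-0.0147,0],[0.008,-0.0293,0],[0.008,-0.0293,0],[0.008,-0.0293,0],[0.008,-0.0293,0],[0.008,-0.0293,0],[0.008,-0.0293,0],[0.008,-0.0293,0],[0.008,-0.0293,0],[0.008,-0.0293,0],[0.008,-0.0293,0],[0.008,-0.0293,0],[0.004,-0.0147,0],[0,0,0],[0,0,0],[0,0,0]],"twist":[[0,0,0],[0,0,0],[0,0,0],[0,0,0],[0,0,0],[0,0,0],[0,0,0],[0,0,0],[0,0,0],[0,0,0],[0,0,0],[0,0,0],[0,0,0],[0,0,0],[0,0,0],[0,0,0]]}'; python3 go.py 539.2 92.9 99
```

```text
t: 21.7
ee_pos: [538.0, 92.2, 258.1]
orientation: [3.141, -0.001, -0.005]
ft_force: [-0.9, 0.2, -2.3]
width: 23.8
grasp_force: 29.9
t 21.7 pos [538.   92.2 258.1] width 23.8 F [-0.9  0.2 -2.3] q [ 0.15  0.27  1.77 -0.    1.11  1.72]
twist deg [ 0.05  0.18 -0.03] delta mm in present tool axes [  1.7  -0.9 159.1]
```

```bash
python3 -m creep '{"delta_pos":[[0.001,-0.001,0.006],[0,0,0.014],[0,0,0.018],[0,0,0.018],[0,0,0.018],[0,0,0.018],[0,0,0.018],[0,0,0.018],[0,0,0.014],[0,0,0.009],[0,0,0.005],[0,0,0.003],[0,0,0.002],[0,0,0],[0,0,0]],"twist":[[0,0,0],[0,0,0],[0,0,0],[0,0,0],[0,0,0],[0,0,0],[0,0,0],[0,0,0],[0,0,0],[0,0,0],[0,0,0],[0,0,0],[0,0,0],[0,0,0],[0,0,0]]}'; python3 go.py 539.2 92.9 91
```

```text
t: 22.95
ee_pos: [540.4, 93.9, 99.3]
orientation: [-3.141, 0.001, -0.002]
ft_force: [-0.2, -0.2, -1.8]
width: 23.2
grasp_force: 29.9
t 22.95 pos [540.4  93.9  99.3] width 23.2 F [-0.2 -0.2 -1.8] q [ 0.15  0.49  1.88 -0.    0.77  1.72]
twist deg [-0.01 -0.06 -0.03] delta mm in present tool axes [-1.3  1.   8.3]
```

```bash
python3 -m creep '{"delta_pos":[[0,0,0.001],[0,0,0.001],[0,0,0.001],[0,0,0.001],[0,0,0.001],[0,0,0.0005],[0,0,0],[0,0,0]],"twist":[[0,0,0],[0,0,0],[0,0,0],[0,0,0],[0,0,0],[0,0,0],[0,0,0],[0,0,0]]}'; python3 go.py 539.2 92.9 90
```

```text
t: 23.62
ee_pos: [540.0, 93.9, 93.1]
orientation: [3.142, -0.001, -0.0]
ft_force: [-0.3, -0.8, -2.1]
width: 23.5
grasp_force: 29.9
t 23.62 pos [540.   93.9  93.1] width 23.5 F [-0.3 -0.8 -2.1] q [0.15 0.5  1.88 0.   0.76 1.72]
twist deg [ 0.    0.01 -0.03] delta mm in present tool axes [-0.8  1.   3.1]
```

```bash
python3 -m creep '{"delta_pos":[[0,0,0.0005],[0,0,0.0005],[0,0,0.0005],[0,0,0],[0,0,0]],"twist":[[0,0,0],[0,0,0],[0,0,0],[0,0,0],[0,0,0]]}'
```

```text
t: 24.03
ee_pos: [540.0, 93.9, 91.6]
orientation: [3.142, -0.001, -0.0]
ft_force: [0.7, -0.4, -2.3]
width: 23.2
grasp_force: 29.9
```

```bash
python3 -m creep '{"delta_pos":[[0,0,0.0005],[0,0,0.0005],[0,0,0.0005],[0,0,0],[0,0,0]],"twist":[[0,0,0],[0,0,0],[0,0,0],[0,0,0],[0,0,0]]}'
```

```text
t: 24.45
ee_pos: [540.3, 94.0, 90.6]
orientation: [-3.141, 0.001, -0.001]
ft_force: [-1.1, 1.0, 4.4]
width: 23.6
grasp_force: 29.9
```

```bash
python3 -m creep '{"delta_pos":[[0,0,0],[0,0,0],[0,0,0],[0,0,0],[0,0,-0.005],[0,0,-0.015],[0,0,-0.025],[0,0,-0.03],[0,0,-0.03],[0,0,-0.03],[0,0,-0.015],[0,0,0],[-0.01,0.0043,0],[-0.02,0.0085,0],[-0.02,0.0085,0],[-0.02,0.0085,0],[-0.02,0.0085,0],[-0.012,0.0043,0],[0,0,0]],"twist":[[0,0,0],[0,0,0],[0,0,0],[0,0,0],[0,0,0],[0,0,0],[0,0,0],[0,0,0],[0,0,0],[0,0,0],[0,0,0],[0,0,0],[0,0,0],[0,0,0],[0,0,0],[0,0,0],[0,0,0],[0,0,0],[0,0,0]]}' 0.6
python3 look.py 36 633,-8 490,-25 540,92;python3 go.py 437.6 51.3 142
python3 - <<'E'
from h import *
ims=[get_image(n)[0] for n in("top","side")]
a=cv2.resize(ims[0][140:260,220:370],(400,320));b=cv2.resize(ims[1][130:250,220:370],(400,320))
cv2.imwrite("pics/g3.png",np.hstack([a,b])[:,:,::-1])
E
```

```text
t: 26.03
ee_pos: [434.4, 50.5, 238.7]
orientation: [3.141, -0.002, -0.007]
ft_force: [0.4, -0.0, -0.8]
width: 52.5
grasp_force: 0.0
(633.0, -8.0) top 51 [634.1 -11.2 120.6]
(633.0, -8.0) side 34 [634.5 -12.3 118.3]
(490.0, -25.0) top 41 [488.6 -16.5 122.4]
(490.0, -25.0) side 81 [482.6  -2.7 119.8]
(540.0, 92.0) top 51 [539.2  92.2 121.1]
(540.0, 92.0) side 33 [539.5  89.8 118. ]
t 26.13 pos [438.   51.3 239.8] width 52.4 F [0.2 0.4 0.2] q [0.09 0.12 2.   0.   1.02 1.66]
twist deg [-0.01  0.01 -0.06] delta mm in present tool axes [-0.4  0.  97.8]
```

View pics/g3.png

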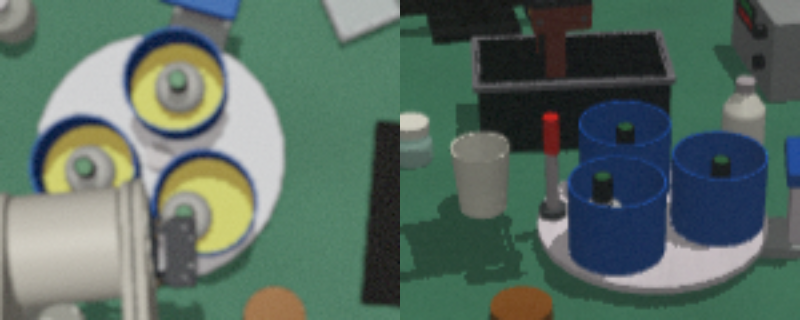

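All three cameras stand upright in their wells. The near one (183,215 in the left half) leans against nothing but sits near its wall. Now onto the handle.

```bash
python3 -m creep '{"delta_pos":[[0,0,0.015],[0,0,0.02],[0,0,0.02],[0,0,0.018],[0,0,0.012],[0,0,0.008],[0,0,0.004],[0,0,0],[0,0,0]],"twist":[[0,0,0],[0,0,0],[0,0,0],[0,0,0],[0,0,0],[0,0,0],[0,0,0],[0,0,0],[0,0,0]]}'; python3 -m creep '{"delta_pos":[[0,0,0],[0,0,0],[0,0,0],[0,0,0],[0,0,0],[0,0,0],[0,0,0],[0,0,0]],"twist":[[0,0,0],[0,0,0],[0,0,0],[0,0,0],[0,0,0],[0,0,0],[0,0,0],[0,0,0]]}' 0
python3 - <<'E'
import numpy as np
# tool-frame steps (mm) for a turn about (557.2,15), r=125, start angle 163.1deg, 2.4 deg/row
a=163.1+2.4*np.arange(0,152);P=125*np.c_[np.cos(np.radians(a)),-np.sin(np.radians(a))];D=np.diff(P,axis=0)
for i in range(0,151,19):print(a[i].round(1),[[float(x) for x in np.round(r,1)] for r in D[i:i+19]])
E
```

```text
t: 26.98
ee_pos: [438.5, 51.5, 143.4]
orientation: [-3.142, 0.001, -0.001]
ft_force: [0.5, -0.2, -1.3]
width: 52.6
grasp_force: 0.0
t: 27.65
ee_pos: [438.1, 51.4, 143.4]
orientation: [-3.141, 0.001, -0.001]
ft_force: [-2.0, 1.7, 5.3]
width: 19.5
grasp_force: 30.0
163.1 [[-1.4, 5.0], [-1.2, 5.1], [-1.0, 5.1], [-0.8, 5.2], [-0.6, 5.2], [-0.3, 5.2], [-0.1, 5.2], [0.1, 5.2], [0.3, 5.2], [0.5, 5.2], [0.8, 5.2], [1.0, 5.1], [1.2, 5.1], [1.4, 5.0], [1.6, 5.0], [1.8, 4.9], [2.0, 4.8], [2.2, 4.7], [2.4, 4.6]]
208.7 [[2.6, 4.5], [2.8, 4.4], [3.0, 4.3], [3.2, 4.2], [3.3, 4.0], [3.5, 3.9], [3.7, 3.7], [3.8, 3.6], [4.0, 3.4], [4.1, 3.3], [4.2, 3.1], [4.4, 2.9], [4.5, 2.7], [4.6, 2.5], [4.7, 2.3], [4.8, 2.1], [4.9, 1.9], [4.9, 1.7], [5.0, 1.5]]
254.3 [[5.1, 1.3], [5.1, 1.1], [5.2, 0.9], [5.2, 0.7], [5.2, 0.4], [5.2, 0.2], [5.2, 0.0], [5.2, -0.2], [5.2, -0.4], [5.2, -0.6], [5.2, -0.9], [5.1, -1.1], [5.1, -1.3], [5.0, -1.5], [4.9, -1.7], [4.9, -1.9], [4.8, -2.1], [4.7, -2.3], [4.6, -2.5]]
299.9 [[4.5, -2.7], [4.4, -2.9], [4.2, -3.1], [4.1, -3.2], [4.0, -3.4], [3.8, -3.6], [3.7, -3.7], [3.5, -3.9], [
[... 482 characters left out ...]
9], [-3.7, -3.7], [-3.8, -3.6], [-4.0, -3.4], [-4.1, -3.3], [-4.2, -3.1], [-4.4, -2.9], [-4.5, -2.7], [-4.6, -2.5], [-4.7, -2.3], [-4.8, -2.1], [-4.9, -1.9], [-4.9, -1.7], [-5.0, -1.5], [-5.1, -1.3]]
436.7 [[-5.1, -1.1], [-5.2, -0.9], [-5.2, -0.7], [-5.2, -0.4], [-5.2, -0.2], [-5.2, -0.0], [-5.2, 0.2], [-5.2, 0.4], [-5.2, 0.6], [-5.2, 0.9], [-5.1, 1.1], [-5.1, 1.3], [-5.0, 1.5], [-4.9, 1.7], [-4.9, 1.9], [-4.8, 2.1], [-4.7, 2.3], [-4.6, 2.5], [-4.5, 2.7]]
482.3 [[-4.4, 2.9], [-4.2, 3.1], [-4.1, 3.2], [-4.0, 3.4], [-3.8, 3.6], [-3.7, 3.7], [-3.5, 3.9], [-3.3, 4.0], [-3.2, 4.2], [-3.0, 4.3], [-2.8, 4.4], [-2.6, 4.5], [-2.4, 4.6], [-2.2, 4.7], [-2.0, 4.8], [-1.8, 4.9], [-1.6, 5.0], [-1.4, 5.0]]
```

```bash
python3 -m creep '{"delta_pos":[[-0.0014,0.005,0],[-0.0012,0.0051,0],[-0.001,0.0051,0],[-0.0008,0.0052,0],[-0.0006,0.0052,0],[-0.0003,0.0052,0],[-0.0001,0.0052,0],[0.0001,0.0052,0],[0.0003,0.0052,0],[0.0005,0.0052,0]],"twist":[[0,0,0],[0,0,0],[0,0,0],[0,0,0],[0,0,0],[0,0,0],[0,0,0],[0,0,0],[0,0,0],[0,0,0]]}'
cat > ang.py <<'E'
from h import *
o=get_obs();v=o["ee_pos"][:2]-[557.2,15];print("angle",np.degrees(np.arctan2(v[1],v[0])).round(1)%360,"r",np.hypot(*v).round(1),"F",o["ft_force"].round(1),"M",o["moment"].round(2),"w",o["width"].round(1),"tool-x err mm for r=125:",(v*(125/np.hypot(*v)-1)*[1,-1]).round(1))
E
python3 ang.py
```

```text
t: 28.48
ee_pos: [434.5, -0.8, 143.4]
orientation: [-3.141, 0.001, -0.003]
ft_force: [5.6, 3.1, 4.6]
width: 19.2
grasp_force: 30.0Traceback (most recent call last):
  File "ang.py", line 2, in <module>
    o=get_obs();v=o["ee_pos"][:2]-[557.2,15];print("angle",np.degrees(np.arctan2(v[1],v[0])).round(1)%360,"r",np.hypot(*v).round(1),"F",o["ft_force"].round(1),"M",o["moment"].round(2),"w",o["width"].round(1),"tool-x err mm for r=125:",(v*(125/np.hypot(*v)-1)*[1,-1]).round(1))
                                                                                                                                                                                            ^^^^^^^^^^^^^^^^
AttributeError: 'float' object has no attribute 'round'
```

```bash
sed -i 's/o\["width"\].round(1)/round(o["width"],1)/' ang.py; python3 -m creep '{"delta_pos":[[0.0008,0.0052,0],[0.001,0.0051,0],[0.0012,0.0051,0],[0.0014,0.005,0],[0.0016,0.005,0],[0.0018,0.0049,0],[0.002,0.0048,0],[0.0022,0.0047,0],[0.0024,0.0046,0],[0.0026,0.0045,0],[0.0028,0.0044,0],[0.003,0.0043,0],[0.0032,0.0042,0],[0.0033,0.004,0],[0.0035,0.0039,0],[0.0037,0.0037,0],[0.0038,0.0036,0],[0.004,0.0034,0],[0.0041,0.0033,0]],"twist":[[0,0,0],[0,0,0],[0,0,0],[0,0,0],[0,0,0],[0,0,0],[0,0,0],[0,0,0],[0,0,0],[0,0,0],[0,0,0],[0,0,0],[0,0,0],[0,0,0],[0,0,0],[0,0,0],[0,0,0],[0,0,0],[0,0,0]]}';python3 ang.py
```

```text
t: 30.07
ee_pos: [483.1, -83.1, 143.5]
orientation: [-3.139, 0.003, -0.003]
ft_force: [5.7, 13.1, 5.2]
width: 19.5
grasp_force: 30.0
angle 232.9 r 122.9 F [ 5.7 13.1  5.2] M [ 2.28 -1.1  -0.03] w 19.5 tool-x err mm for r=125: [-1.2  1.6]
```

```bash
sed -i 's/557.2,15\]/558.3,16.8]/' ang.py; python3 -m creep '{"delta_pos":[[0.0044,0.0025,0],[0.0046,0.0023,0],[0.0045,0.0025,0],[0.0046,0.0025,0],[0.0047,0.0023,0],[0.0048,0.0021,0],[0.0049,0.0019,0],[0.0049,0.0017,0],[0.005,0.0015,0],[0.0051,0.0013,0],[0.0051,0.0011,0],[0.0052,0.0009,0],[0.0052,0.0007,0],[0.0052,0.0004,0],[0.0052,0.0002,0],[0.0052,0,0],[0.0052,-0.0002,0],[0.0052,-0.0004,0],[0.0052,-0.0006,0],[0.0052,-0.0009,0]],"twist":[[0,0,0],[0,0,0],[0,0,0],[0,0,0],[0,0,0],[0,0,0],[0,0,0],[0,0,0],[0,0,0],[0,0,0],[0,0,0],[0,0,0],[0,0,0],[0,0,0],[0,0,0],[0,0,0],[0,0,0],[0,0,0],[0,0,0],[0,0,0]]}';python3 ang.py
```

```text
t: 31.73
ee_pos: [580.2, -106.0, 143.4]
orientation: [-3.141, 0.001, 0.004]
ft_force: [-3.3, 2.9, 11.7]
width: 19.4
grasp_force: 30.0
angle 280.1 r 124.7 F [-3.3  2.9 11.7] M [ 0.5   0.46 -0.  ] w 19.4 tool-x err mm for r=125: [0.  0.3]
```

```bash
python3 -m creep '{"delta_pos":[[0.0051,-0.0011,0],[0.0051,-0.0013,0],[0.005,-0.0015,0],[0.0049,-0.0017,0],[0.0049,-0.0019,0],[0.0048,-0.0021,0],[0.0047,-0.0023,0],[0.0046,-0.0025,0],[0.0045,-0.0027,0],[0.0044,-0.0029,0],[0.0042,-0.0031,0],[0.0041,-0.0032,0],[0.004,-0.0034,0],[0.0038,-0.0036,0],[0.0037,-0.0037,0],[0.0035,-0.0039,0],[0.0033,-0.004,0],[0.0032,-0.0042,0],[0.003,-0.0043,0],[0.0028,-0.0044,0]],"twist":[[0,0,0],[0,0,0],[0,0,0],[0,0,0],[0,0,0],[0,0,0],[0,0,0],[0,0,0],[0,0,0],[0,0,0],[0,0,0],[0,0,0],[0,0,0],[0,0,0],[0,0,0],[0,0,0],[0,0,0],[0,0,0],[0,0,0],[0,0,0]]}';python3 ang.py
```

```text
t: 33.4
ee_pos: [664.2, -49.2, 143.5]
orientation: [3.14, -0.001, -0.002]
ft_force: [-1.7, -1.3, 8.4]
width: 19.5
grasp_force: 30.0
angle 328.1 r 124.8 F [-1.7 -1.3  8.4] M [-0.31  0.29 -0.04] w 19.5 tool-x err mm for r=125: [0.1 0.1]
```

```bash
python3 -m creep '{"delta_pos":[[0.0026,-0.0045,0],[0.0024,-0.0046,0],[0.0022,-0.0047,0],[0.002,-0.0048,0],[0.0018,-0.0049,0],[0.0016,-0.005,0],[0.0014,-0.005,0],[0.0012,-0.0051,0],[0.001,-0.0051,0],[0.0008,-0.0052,0],[0.0006,-0.0052,0],[0.0003,-0.0052,0],[0.0001,-0.0052,0],[-0.0001,-0.0052,0],[-0.0003,-0.0052,0],[-0.0005,-0.0052,0],[-0.0008,-0.0052,0],[-0.001,-0.0051,0],[-0.0012,-0.0051,0],[-0.0014,-0.005,0]],"twist":[[0,0,0],[0,0,0],[0,0,0],[0,0,0],[0,0,0],[0,0,0],[0,0,0],[0,0,0],[0,0,0],[0,0,0],[0,0,0],[0,0,0],[0,0,0],[0,0,0],[0,0,0],[0,0,0],[0,0,0],[0,0,0],[0,0,0],[0,0,0]]}';python3 ang.py; python3 look.py 36
```

```text
t: 35.07
ee_pos: [678.4, 51.5, 143.5]
orientation: [3.141, -0.001, 0.003]
ft_force: [3.7, -1.6, 4.9]
width: 19.4
grasp_force: 30.0
angle 16.1 r 125.0 F [ 3.7 -1.6  4.9] M [-0.21 -0.76  0.02] w 19.4 tool-x err mm for r=125: [-0.  0.]
```

```bash
python3 -m creep '{"delta_pos":[[-0.0016,-0.005,0],[-0.0018,-0.0049,0],[-0.002,-0.0048,0],[-0.0022,-0.0047,0],[-0.0024,-0.0046,0],[-0.0026,-0.0045,0],[-0.0028,-0.0044,0],[-0.003,-0.0043,0],[-0.0032,-0.0042,0],[-0.0033,-0.004,0],[-0.0035,-0.0039,0],[-0.0037,-0.0037,0],[-0.0038,-0.0036,0],[-0.004,-0.0034,0],[-0.0041,-0.0033,0],[-0.0042,-0.0031,0],[-0.0044,-0.0029,0],[-0.0045,-0.0027,0],[-0.0046,-0.0025,0],[-0.0047,-0.0023,0]],"twist":[[0,0,0],[0,0,0],[0,0,0],[0,0,0],[0,0,0],[0,0,0],[0,0,0],[0,0,0],[0,0,0],[0,0,0],[0,0,0],[0,0,0],[0,0,0],[0,0,0],[0,0,0],[0,0,0],[0,0,0],[0,0,0],[0,0,0],[0,0,0]]}';python3 ang.py
```

```text
t: 36.83
ee_pos: [611.7, 130.1, 143.5]
orientation: [-3.14, 0.001, -0.003]
ft_force: [3.9, 2.6, 5.1]
width: 19.3
grasp_force: 30.0
angle 64.8 r 125.2 F [3.9 2.6 5.1] M [ 0.7  -0.76 -0.03] w 19.3 tool-x err mm for r=125: [-0.1  0.2]
```

```bash
python3 -m creep '{"delta_pos":[[-0.0048,-0.0021,0],[-0.0049,-0.0019,0],[-0.0049,-0.0017,0],[-0.005,-0.0015,0],[-0.0051,-0.0013,0],[-0.0051,-0.0011,0],[-0.0052,-0.0009,0],[-0.0052,-0.0007,0],[-0.0052,-0.0004,0],[-0.0052,-0.0002,0],[-0.0052,0,0],[-0.0052,0.0002,0],[-0.0052,0.0004,0],[-0.0052,0.0006,0],[-0.0052,0.0009,0],[-0.0051,0.0011,0],[-0.0051,0.0013,0],[-0.005,0.0015,0],[-0.0049,0.0017,0],[-0.0049,0.0019,0]],"twist":[[0,0,0],[0,0,0],[0,0,0],[0,0,0],[0,0,0],[0,0,0],[0,0,0],[0,0,0],[0,0,0],[0,0,0],[0,0,0],[0,0,0],[0,0,0],[0,0,0],[0,0,0],[0,0,0],[0,0,0],[0,0,0],[0,0,0],[0,0,0]]}';python3 ang.py
```

```text
t: 38.5
ee_pos: [509.1, 132.0, 143.4]
orientation: [-3.141, 0.001, 0.001]
ft_force: [0.7, 3.7, 8.6]
width: 19.4
grasp_force: 30.0
angle 113.1 r 125.3 F [0.7 3.7 8.6] M [ 0.63 -0.15  0.  ] w 19.4 tool-x err mm for r=125: [0.1 0.3]
```

```bash
python3 -m creep '{"delta_pos":[[-0.0048,0.0021,0],[-0.0047,0.0023,0],[-0.0046,0.0025,0],[-0.0045,0.0027,0],[-0.0044,0.0029,0],[-0.0042,0.0031,0],[-0.0041,0.0032,0],[-0.004,0.0034,0],[-0.0038,0.0036,0],[-0.0037,0.0037,0],[-0.0035,0.0039,0],[-0.0033,0.004,0],[-0.0032,0.0042,0],[-0.003,0.0043,0],[-0.0028,0.0044,0],[-0.0026,0.0045,0],[-0.0024,0.0046,0],[-0.0022,0.0047,0],[-0.0019,0.0044,0],[-0.0015,0.0038,0]],"twist":[[0,0,0],[0,0,0],[0,0,0],[0,0,0],[0,0,0],[0,0,0],[0,0,0],[0,0,0],[0,0,0],[0,0,0],[0,0,0],[0,0,0],[0,0,0],[0,0,0],[0,0,0],[0,0,0],[0,0,0],[0,0,0],[0,0,0],[0,0,0]]}';python3 ang.py
```

```text
t: 40.17
ee_pos: [440.4, 59.1, 143.4]
orientation: [-3.141, 0.001, -0.001]
ft_force: [2.6, 2.2, 7.2]
width: 19.4
grasp_force: 30.0
angle 160.3 r 125.2 F [2.6 2.2 7.2] M [ 0.35 -0.58 -0.03] w 19.4 tool-x err mm for r=125: [0.2 0.1]
```

```bash
python3 -m creep '{"delta_pos":[[-0.0009,0.0028,0],[-0.0006,0.0019,0],[-0.0005,0.0014,0],[-0.0003,0.0009,0],[-0.0002,0.0007,0],[-0.0001,0.0005,0],[-0.0001,0.0005,0],[0,0,0],[0,0,0]],"twist":[[0,0,0],[0,0,0],[0,0,0],[0,0,0],[0,0,0],[0,0,0],[0,0,0],[0,0,0],[0,0,0]]}';python3 ang.py
```

```text
t: 40.92
ee_pos: [438.6, 53.0, 143.5]
orientation: [-3.137, 0.004, -0.003]
ft_force: [4.2, 18.1, 4.4]
width: 19.1
grasp_force: 30.0
angle 163.2 r 125.1 F [ 4.2 18.1  4.4] M [ 3.22 -0.74 -0.02] w 19.1 tool-x err mm for r=125: [0.1 0. ]
```

At the stop: there is 18 N of resistance at 163.2°, against a start angle of 163.9°. Release, rise and look.

```bash
python3 -m creep '{"delta_pos":[[0,0,0],[0,0,0],[0,0,0],[0,0,0],[0,0,0],[0,0,-0.01],[0,0,-0.02],[0,0,-0.03],[0,0,-0.03],[0,0,-0.02],[0,0.02,0],[0,0.035,0],[0,0.035,0],[0,0.035,0],[0,0.035,0],[0,0.035,0],[0,0.02,0],[0,0,0],[0,0,0]],"twist":[[0,0,0],[0,0,0],[0,0,0],[0,0,0],[0,0,0],[0,0,0],[0,0,0],[0,0,0],[0,0,0],[0,0,0],[0,0,0],[0,0,0],[0,0,0],[0,0,0],[0,0,0],[0,0,0],[0,0,0],[0,0,0],[0,0,0]]}' 0.6
python3 look.py 36 633,-8 488,-20 540,92;python3 go.py 437.6 51.3 142
python3 - <<'E'
from h import *
V={n:get_image(n) for n in("top","side")}
d=V["top"][1];W=cams("top",0,d)
P,m=axis(W,438,50,160,180,30);print("handle",np.round((P.min(0)+P.max(0))/2,1),len(P))
for x,y in((632,-7),(540,94),(499,-38)):
    P,m=axis(W,x,y,121,132,65);c,r=circ(P[:,:2]);print("rim",np.round(c-[1.1,2.2],1),r.round(1))
a=cv2.resize(V["top"][0][140:260,220:370],(400,320));b=cv2.resize(V["side"][0][130:250,220:370],(400,320))
cv2.imwrite("pics/g4.png",np.hstack([a,b])[:,:,::-1])
E
```

```text
t: 42.5
ee_pos: [436.9, -165.1, 252.8]
orientation: [-3.141, 0.005, 0.002]
ft_force: [-0.6, 0.8, 0.7]
width: 52.8
grasp_force: 0.0
(633.0, -8.0) top 51 [634.4 -11.1 120.3]
(633.0, -8.0) side 34 [634.5 -11.6 117.9]
(488.0, -20.0) top 73 [482.2 -10.7 122. ]
(488.0, -20.0) side 85 [481.3  -4.6 118.5]
(540.0, 92.0) top 52 [539.3  92.1 121. ]
(540.0, 92.0) side 32 [539.2  91.  118.1]
t 42.6 pos [ 437.1 -163.7  252.8] width 52.9 F [-0.6  0.1  0.3] q [-0.38  0.15  1.94  0.    1.06  1.19]
twist deg [-0.04  0.06 -0.04] delta mm in present tool axes [   0.5 -215.   111. ]
handle [439.8  52.8 168.4] 40
rim [633.5  -7.9] 52.4
rim [539.2  92.9] 52.6
rim [500.5 -41.9] 53.1
```

View pics/g4.png

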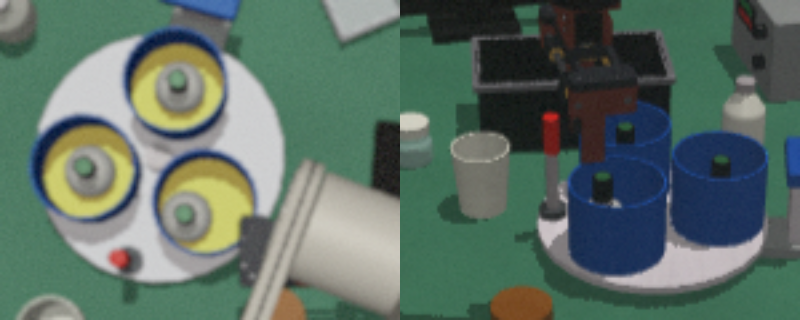

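The left half shows the handle back at its start place (121,260). The cameras stand upright at (178,85), (85,167) and (185,213). Now I unload, starting with the two easy ones.

```bash
python3 -m creep '{"delta_pos":[[0.012,-0.0096,0],[0.0247,-0.0192,0],[0.0247,-0.0192,0],[0.0247,-0.0192,0],[0.0247,-0.0192,0],[0.0247,-0.0192,0],[0.0247,-0.0192,0],[0.0247,-0.0192,0],[0.0123,-0.0096,0],[0,0,0],[0,0,0.015],[0,0,0.02],[0,0,0.025],[0,0,0.02],[0,0,0.01],[0,0,0],[0,0,0]],"twist":[[0,0,0],[0,0,0],[0,0,0],[0,0,0],[0,0,0],[0,0,0],[0,0,0],[0,0,0],[0,0,0],[0,0,0],[0,0,0],[0,0,0],[0,0,0],[0,0,0],[0,0,0],[0,0,0],[0,0,0]]}'; python3 go.py 634.4 -10.5 91.5
```

```text
t: 44.12
ee_pos: [634.5, -10.8, 163.4]
orientation: [3.142, -0.0, -0.001]
ft_force: [0.7, 0.5, 0.7]
width: 52.4
grasp_force: 0.0
t 44.12 pos [634.5 -10.8 163.4] width 52.4 F [0.7 0.5 0.7] q [-0.04  0.51  1.65 -0.    0.99  1.54]
twist deg [ 0.    0.04 -0.01] delta mm in present tool axes [-0.  -0.3 71.9]
```

```bash
python3 -m creep '{"delta_pos":[[0,0,0.012],[0,0,0.016],[0,0,0.016],[0,0,0.014],[0,0,0.009],[0,0,0.005],[0,0,0],[0,0,0]],"twist":[[0,0,0],[0,0,0],[0,0,0],[0,0,0],[0,0,0],[0,0,0],[0,0,0],[0,0,0]]}'; python3 -m creep '{"delta_pos":[[0,0,0],[0,0,0],[0,0,0],[0,0,0],[0,0,0],[0,0,0],[0,0,0],[0,0,-0.003],[0,0,-0.006],[0,0,-0.012],[0,0,-0.02],[0,0,-0.025],[0,0,-0.03],[0,0,-0.03],[0,0,-0.03],[0,0,-0.015],[0,0,0],[0,0,0]],"twist":[[0,0,0],[0,0,0],[0,0,0],[0,0,0],[0,0,0],[0,0,0],[0,0,0],[0,0,0],[0,0,0],[0,0,0],[0,0,0],[0,0,0],[0,0,0],[0,0,0],[0,0,0],[0,0,0],[0,0,0],[0,0,0]]}' 0; python3 go.py 590.5 315.5 262
```

```text
t: 44.78
ee_pos: [635.2, -11.0, 91.4]
orientation: [3.142, -0.001, 0.001]
ft_force: [-0.1, -0.8, -0.3]
width: 52.6
grasp_force: 0.0
t: 46.28
ee_pos: [635.1, -11.0, 263.4]
orientation: [3.141, -0.001, 0.004]
ft_force: [-0.7, -0.1, -2.6]
width: 23.2
grasp_force: 29.9
t 46.28 pos [635.1 -11.  263.4] width 23.2 F [-0.7 -0.1 -2.6] q [-0.04  0.4   1.57 -0.    1.17  1.54]
twist deg [ 0.01 -0.13 -0.03] delta mm in present tool axes [ -44.8 -326.5    1.3]
```

```bash
python3 -m creep '{"delta_pos":[[-0.0019,-0.0136,0],[-0.0037,-0.0272,0],[-0.0037,-0.0272,0],[-0.0037,-0.0272,0],[-0.0037,-0.0272,0],[-0.0037,-0.0272,0],[-0.0037,-0.0272,0],[-0.0037,-0.0272,0],[-0.0037,-0.0272,0],[-0.0037,-0.0272,0],[-0.0037,-0.0272,0],[-0.0037,-0.0272,0],[-0.0019,-0.0136,0],[0,0,0],[0,0,0],[0,0,0]],"twist":[[0,0,0],[0,0,0],[0,0,0],[0,0,0],[0,0,0],[0,0,0],[0,0,0],[0,0,0],[0,0,0],[0,0,0],[0,0,0],[0,0,0],[0,0,0],[0,0,0],[0,0,0],[0,0,0]]}'; python3 go.py 590.5 315.5 78
python3 - <<'E'
from h import *
V={n:get_image(n) for n in("top","side")}
a=cv2.resize(V["top"][0][150:280,120:270],(400,346));b=cv2.resize(V["side"][0][50:180,220:370],(400,346))
cv2.imwrite("pics/g5.png",np.hstack([a,b])[:,:,::-1])
E
```

```text
t: 47.62
ee_pos: [590.1, 314.5, 261.2]
orientation: [3.14, -0.001, -0.002]
ft_force: [0.3, 0.2, -2.2]
width: 23.3
grasp_force: 29.9
t 47.62 pos [590.1 314.5 261.2] width 23.3 F [ 0.3  0.2 -2.2] q [ 0.47  0.45  1.49 -0.    1.2   2.04]
twist deg [ 0.08  0.09 -0.04] delta mm in present tool axes [  0.7  -1.2 183.2]
```

View pics/g5.png

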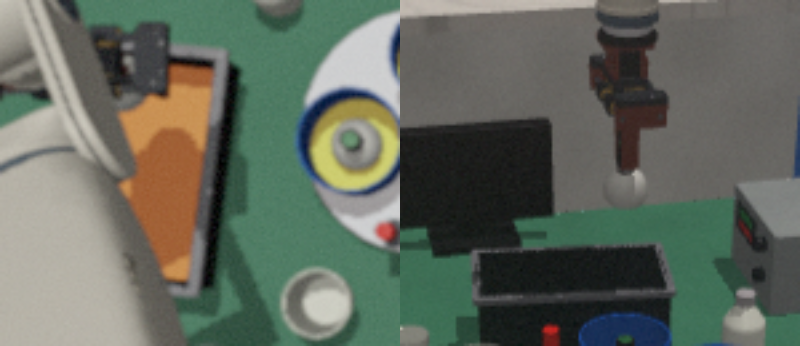

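The camera hangs at (625,188), above the far end of the tote. Lowering.

```bash
python3 -m creep '{"delta_pos":[[0,-0.001,0.008],[0,0,0.016],[0,0,0.02],[0,0,0.02],[0,0,0.02],[0,0,0.02],[0,0,0.02],[0,0,0.02],[0,0,0.016],[0,0,0.011],[0,0,0.006],[0,0,0.004],[0,0,0.002],[0,0,0],[0,0,0]],"twist":[[0,0,0],[0,0,0],[0,0,0],[0,0,0],[0,0,0],[0,0,0],[0,0,0],[0,0,0],[0,0,0],[0,0,0],[0,0,0],[0,0,0],[0,0,0],[0,0,0],[0,0,0]]}'; python3 go.py 590.5 315.5 69.5
```

```text
t: 48.97
ee_pos: [591.1, 316.7, 80.0]
orientation: [-3.141, 0.001, -0.002]
ft_force: [0.9, -0.6, -2.5]
width: 23.6
grasp_force: 29.9
t 48.97 pos [591.1 316.7  80. ] width 23.6 F [ 0.9 -0.6 -2.5] q [0.47 0.66 1.6  0.   0.88 2.05]
twist deg [-0.04 -0.07 -0.03] delta mm in present tool axes [-0.6  1.2 10.5]
```

```bash
python3 -m creep '{"delta_pos":[[0,0,0.002],[0,0,0.002],[0,0,0.001],[0,0,0.001],[0,0,0.001],[0,0,0.001],[0,0,0.001],[0,0,0.0005],[0,0,0],[0,0,0]],"twist":[[0,0,0],[0,0,0],[0,0,0],[0,0,0],[0,0,0],[0,0,0],[0,0,0],[0,0,0],[0,0,0],[0,0,0]]}'
```

```text
t: 49.8
ee_pos: [590.5, 316.5, 69.6]
orientation: [3.142, -0.001, -0.0]
ft_force: [-1.0, -0.1, -2.9]
width: 23.5
grasp_force: 29.9
```

```bash
python3 -m creep '{"delta_pos":[[0,0,0.0005],[0,0,0.0005],[0,0,0],[0,0,0]],"twist":[[0,0,0],[0,0,0],[0,0,0],[0,0,0]]}'
```

```text
t: 50.13
ee_pos: [590.8, 316.6, 69.3]
orientation: [-3.141, 0.001, -0.001]
ft_force: [-1.1, -0.5, 4.2]
width: 23.0
grasp_force: 29.9
```

```bash
python3 -m creep '{"delta_pos":[[0,0,0],[0,0,0],[0,0,0],[0,0,0],[0,0,-0.005],[0,0,-0.02],[0,0,-0.03],[0,0,-0.035],[0,0,-0.035],[0,0,-0.03],[0,0,-0.015],[-0.0034,0.015,0],[-0.0069,0.03,0],[-0.0069,0.03,0],[-0.0069,0.03,0],[-0.0069,0.03,0],[-0.0069,0.03,0],[-0.0069,0.03,0],[-0.0067,0.029,0],[0,0,0]],"twist":[[0,0,0],[0,0,0],[0,0,0],[0,0,0],[0,0,0],[0,0,0],[0,0,0],[0,0,0],[0,0,0],[0,0,0],[0,0,0],[0,0,0],[0,0,0],[0,0,0],[0,0,0],[0,0,0],[0,0,0],[0,0,0],[0,0,0],[0,0,0]]}' 0.6; python3 look.py 14 590.5,316; python3 look.py 36 539,92;python3 go.py 539.3 92.3 91.5
```

```text
t: 51.8
ee_pos: [535.9, 87.7, 237.1]
orientation: [3.14, -0.006, -0.006]
ft_force: [0.5, 0.0, -0.1]
width: 52.8
grasp_force: 0.0
(590.5, 316.0) top 56 [590.1 314.1  99.2]
(590.5, 316.0) side 24 [588.8 310.4  95.4]
(539.0, 92.0) top 0 -
(539.0, 92.0) side 32 [538.7  89.8 119.1]
t 52.0 pos [538.6  92.6 238.1] width 52.8 F [ 0.6  0.5 -0.5] q [0.15 0.29 1.79 0.   1.06 1.72]
twist deg [-0.01  0.04 -0.04] delta mm in present tool axes [  0.8   0.3 146.6]
```

Camera 1 stands in the tote (top at z≈98). Next is the camera in the left well.

```bash
python3 -m creep '{"delta_pos":[[0.0005,0,0.01],[0,0,0.02],[0,0,0.02],[0,0,0.02],[0,0,0.02],[0,0,0.02],[0,0,0.016],[0,0,0.012],[0,0,0.006],[0,0,0.002],[0,0,0],[0,0,0]],"twist":[[0,0,0],[0,0,0],[0,0,0],[0,0,0],[0,0,0],[0,0,0],[0,0,0],[0,0,0],[0,0,0],[0,0,0],[0,0,0],[0,0,0]]}'; python3 -m creep '{"delta_pos":[[0,0,0],[0,0,0],[0,0,0],[0,0,0],[0,0,0],[0,0,0],[0,0,0],[0,0,-0.003],[0,0,-0.006],[0,0,-0.012],[0,0,-0.02],[0,0,-0.025],[0,0,-0.03],[0,0,-0.03],[0,0,-0.03],[0,0,-0.015],[0,0,0],[0,0,0]],"twist":[[0,0,0],[0,0,0],[0,0,0],[0,0,0],[0,0,0],[0,0,0],[0,0,0],[0,0,0],[0,0,0],[0,0,0],[0,0,0],[0,0,0],[0,0,0],[0,0,0],[0,0,0],[0,0,0],[0,0,0],[0,0,0]]}' 0; python3 go.py 516 324.5 262
```

```text
t: 53.0
ee_pos: [540.0, 92.8, 93.2]
orientation: [-3.141, 0.0, -0.002]
ft_force: [0.7, 0.4, 0.1]
width: 52.6
grasp_force: 0.0
t: 54.5
ee_pos: [539.6, 92.5, 264.8]
orientation: [-3.141, 0.001, -0.004]
ft_force: [-0.0, 0.4, -2.7]
width: 23.5
grasp_force: 29.8
t 54.5 pos [539.6  92.5 264.8] width 23.5 F [-0.   0.4 -2.7] q [ 0.15  0.26  1.76 -0.    1.11  1.72]
twist deg [-0.02 -0.13 -0.03] delta mm in present tool axes [ -23.7 -232.     2.8]
```

```bash
python3 -m creep '{"delta_pos":[[-0.0013,-0.0129,0],[-0.0026,-0.0258,0],[-0.0026,-0.0258,0],[-0.0026,-0.0258,0],[-0.0026,-0.0258,0],[-0.0026,-0.0258,0],[-0.0026,-0.0258,0],[-0.0026,-0.0258,0],[-0.0026,-0.0258,0],[-0.0013,-0.0129,0],[0,0,0],[0,0,0]],"twist":[[0,0,0],[0,0,0],[0,0,0],[0,0,0],[0,0,0],[0,0,0],[0,0,0],[0,0,0],[0,0,0],[0,0,0],[0,0,0],[0,0,0]]}'; python3 go.py 516 324.5 80
```

```text
t: 55.5
ee_pos: [515.2, 324.7, 262.2]
orientation: [3.14, 0.002, -0.003]
ft_force: [-0.7, -1.3, -2.5]
width: 23.3
grasp_force: 29.8
t 55.5 pos [515.2 324.7 262.2] width 23.3 F [-0.7 -1.3 -2.5] q [ 0.54  0.36  1.63 -0.    1.16  2.11]
twist deg [0.1  0.13 0.06] delta mm in present tool axes [ 1.200e+00 -1.000e-01  1.822e+02]
```

```bash
python3 -m creep '{"delta_pos":[[0,0,0.008],[0,0,0.016],[0,0,0.02],[0,0,0.02],[0,0,0.02],[0,0,0.02],[0,0,0.02],[0,0,0.02],[0,0,0.016],[0,0,0.011],[0,0,0.006],[0,0,0.004],[0,0,0.002],[0,0,0],[0,0,0]],"twist":[[0,0,0],[0,0,0],[0,0,0],[0,0,0],[0,0,0],[0,0,0],[0,0,0],[0,0,0],[0,0,0],[0,0,0],[0,0,0],[0,0,0],[0,0,0],[0,0,0],[0,0,0]]}'; python3 go.py 516 324.5 71
```

```text
t: 56.75
ee_pos: [516.6, 324.9, 81.4]
orientation: [-3.141, 0.001, -0.002]
ft_force: [0.1, 0.1, -1.6]
width: 23.8
grasp_force: 29.8
t 56.75 pos [516.6 324.9  81.4] width 23.8 F [ 0.1  0.1 -1.6] q [0.54 0.59 1.74 0.   0.81 2.11]
twist deg [-0.04 -0.06 -0.03] delta mm in present tool axes [-0.6  0.4 10.4]
```

```bash
python3 -m creep '{"delta_pos":[[0,0,0.002],[0,0,0.002],[0,0,0.001],[0,0,0.001],[0,0,0.001],[0,0,0.001],[0,0,0.001],[0,0,0],[0,0,0]],"twist":[[0,0,0],[0,0,0],[0,0,0],[0,0,0],[0,0,0],[0,0,0],[0,0,0],[0,0,0],[0,0,0]]}'
```

```text
t: 57.5
ee_pos: [516.1, 324.7, 71.6]
orientation: [3.142, -0.001, -0.0]
ft_force: [0.3, 1.1, -1.7]
width: 23.8
grasp_force: 29.8
```

```bash
python3 -m creep '{"delta_pos":[[0,0,0.0005],[0,0,0.0005],[0,0,0],[0,0,0]],"twist":[[0,0,0],[0,0,0],[0,0,0],[0,0,0]]}'
```

```text
t: 57.83
ee_pos: [516.3, 324.8, 70.9]
orientation: [-3.141, 0.001, -0.001]
ft_force: [-0.5, -1.4, 0.3]
width: 23.8
grasp_force: 29.8
```

```bash
python3 -m creep '{"delta_pos":[[0,0,0],[0,0,0],[0,0,0],[0,0,0],[0,0,-0.005],[0,0,-0.02],[0,0,-0.03],[0,0,-0.035],[0,0,-0.035],[0,0,-0.03],[0,0,-0.015],[0,0,0]],"twist":[[0,0,0],[0,0,0],[0,0,0],[0,0,0],[0,0,0],[0,0,0],[0,0,0],[0,0,0],[0,0,0],[0,0,0],[0,0,0],[0,0,0]]}' 0.6; python3 look.py 14 516,324;python3 go.py 487 -17 240
python3 - <<'E'
from h import *
for n in("top","side"):
    im,d=get_image(n);W=cams(n,im,d)
    P,m=axis(W,487,-17,112,126,19);v,u=np.argwhere(m).mean(0);print(n,len(P),P.mean(0).round(1),u.round(1),v.round(1))
    if n=="top":
        P,m=axis(W,499,-40,121,132,65);m2=m&(np.hypot(W[...,0]-499.5,W[...,1]+40)>50);c,r=circ(W[m2][:,:2]);print("rim",c.round(1),r)
        cv2.imwrite("pics/c6.png",cv2.resize(im[180:260,240:350,::-1],None,fx=6,fy=6,interpolation=cv2.INTER_CUBIC))
E
```

```text
t: 58.83
ee_pos: [518.2, 325.9, 245.6]
orientation: [-3.137, 0.001, -0.011]
ft_force: [0.9, 0.8, 0.0]
width: 52.7
grasp_force: 0.0
(516.0, 324.0) top 0 -
(516.0, 324.0) side 26 [515.6 322.6  95.6]
t 58.93 pos [516.1 324.7 241. ] width 52.7 F [-0.2 -0.5  0.2] q [ 0.54  0.38  1.65 -0.    1.11  2.11]
twist deg [-0.03 -0.05 -0.03] delta mm in present tool axes [-28.9 341.7   0.8]
top 50 [488.1 -14.6 120.9] 288.6 219.4
rim [500.  -37.5] 56.39091572370305
side 34 [484.5 -22.1 118.5] 295.4 197.0
```

View pics/c6.png

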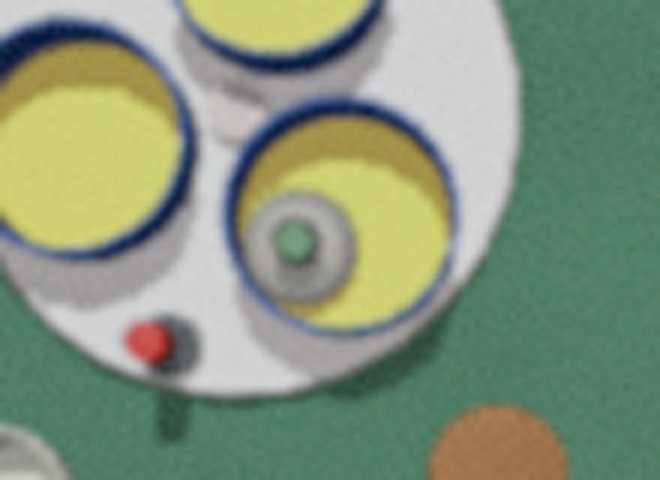

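The camera stands upright against the tube's left-front wall at (297,243), where the fingers would foul the wall if they closed along y. I turn the tool so that they close tangentially to that wall, with a narrow opening.

```bash
python3 -m creep '{"delta_pos":[[-0.0011,0.0143,0],[-0.0023,0.0286,0],[-0.0023,0.0286,0],[-0.0023,0.0286,0],[-0.0023,0.0286,0],[-0.0023,0.0286,0],[-0.0023,0.0286,0],[-0.0023,0.0286,0],[-0.0023,0.0286,0],[-0.0023,0.0286,0],[-0.0023,0.0286,0],[-0.0023,0.0286,0],[-0.0011,0.0143,0],[0,0,0]],"twist":[[0,0,0],[0,0,0],[0,0,0],[0,0,0],[0,0,0],[0,0,0],[0,0,0],[0,0,0],[0,0,0],[0,0,0],[0,0,0],[0,0,0],[0,0,0],[0,0,0]]}' 0.41; python3 -m creep '{"delta_pos":[[0,0,0],[0,0,0],[0,0,0],[0,0,0],[0,0,0],[0,0,0],[0,0,0],[0,0,0],[0,0,0],[0,0,0],[0,0,0],[0,0,0],[0,0,0],[0,0,0],[0,0,0],[0,0,0],[0,0,0],[0,0,0],[0,0,0]],"twist":[[0,0,-6],[0,0,-7],[0,0,-7],[0,0,-7],[0,0,-7],[0,0,-7],[0,0,-7],[0,0,-7],[0,0,-7],[0,0,-7],[0,0,-7],[0,0,-7],[0,0,-7],[0,0,-7],[0,0,-7],[0,0,-7],[0,0,-7],[0,0,0],[0,0,0]]}'; python3 go.py 488.5 -18 92
```

```text
t: 60.2
ee_pos: [486.8, -21.4, 239.4]
orientation: [3.141, -0.006, -0.004]
ft_force: [-0.1, 0.3, -0.0]
width: 36.2
grasp_force: 0.0
t: 61.78
ee_pos: [487.8, -18.2, 239.9]
orientation: [-1.623, -2.689, 0.001]
ft_force: [0.3, -0.1, 0.6]
width: 35.9
grasp_force: 0.0
t 61.78 pos [487.8 -18.2 239.9] width 35.9 F [ 0.3 -0.1  0.6] q [-0.06  0.2   1.91  0.    1.04 -0.55]
twist deg [-9.0000e-02  4.0000e-02  1.1778e+02] delta mm in present tool axes [ -0.3   0.9 147.9]
```

```bash
python3 -m creep '{"delta_pos":[[0,0,0.012],[0,0,0.02],[0,0,0.025],[0,0,0.025],[0,0,0.018],[0,0,0.008],[0,0,0.005],[0,0,0.004],[0,0,0.004],[0,0,0.004],[0,0,0.004],[0,0,0],[0,0,0]],"twist":[[0,0,0],[0,0,0],[0,0,0],[0,0,0],[0,0,0],[0,0,0],[0,0,0],[0,0,0],[0,0,0],[0,0,0],[0,0,0],[0,0,0],[0,0,0]]}'; python3 - <<'E'
from h import *
im=get_image("side")[0];print(get_obs()["ft_force"].round(1))
cv2.imwrite("pics/s7.png",cv2.resize(im[110:240,230:380,::-1],(600,520),interpolation=cv2.INTER_CUBIC))
E
```

```text
t: 62.87
ee_pos: [488.5, -18.5, 111.8]
orientation: [1.619, 2.692, 0.0]
ft_force: [-0.1, 0.3, -0.3]
width: 36.3
grasp_force: 0.0
[0.1 0.5 0.1]
```

View pics/s7.png

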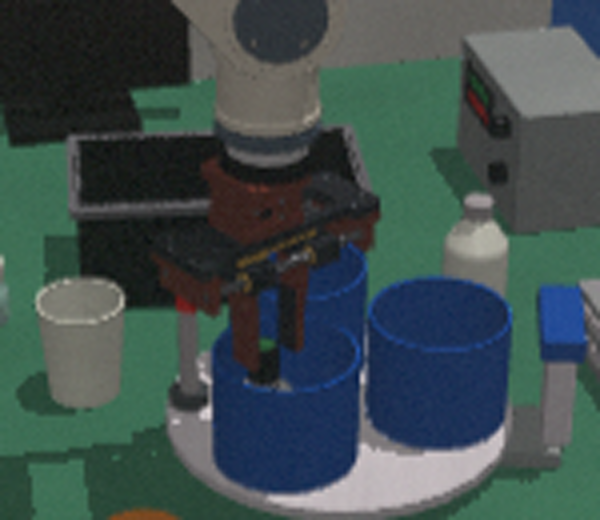

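The fingers straddle the barrel (265,360) inside the tube, with no contact force. Finishing the descent and gripping.

```bash
python3 -m creep '{"delta_pos":[[0,0,0.005],[0,0,0.005],[0,0,0.005],[0,0,0.003],[0,0,0.001],[0,0,0],[0,0,0]],"twist":[[0,0,0],[0,0,0],[0,0,0],[0,0,0],[0,0,0],[0,0,0],[0,0,0]]}'; python3 -m creep '{"delta_pos":[[0,0,0],[0,0,0],[0,0,0],[0,0,0],[0,0,0],[0,0,0],[0,0,0],[0,0,-0.002],[-0.002,0,-0.003],[-0.003,0,-0.003],[-0.003,0,-0.003],[0,0,-0.005],[0,0,-0.01],[0,0,-0.01],[0,0,0]],"twist":[[0,0,0],[0,0,0],[0,0,0],[0,0,0],[0,0,0],[0,0,0],[0,0,0],[0,0,0],[0,0,0],[0,0,0],[0,0,0],[0,0,0],[0,0,0],[0,0,0],[0,0,0]]}' 0;python3 go.py 500 -38 262
```

```text
t: 63.5
ee_pos: [488.4, -18.5, 92.6]
orientation: [-1.619, -2.692, 0.0]
ft_force: [0.3, 0.3, 0.4]
width: 35.8
grasp_force: 0.0
t: 64.75
ee_pos: [493.5, -25.6, 131.0]
orientation: [1.617, 2.69, 0.003]
ft_force: [1.1, 0.2, -1.3]
width: 23.5
grasp_force: 30.0
t 64.75 pos [493.5 -25.6 131. ] width 23.5 F [ 1.1  0.2 -1.3] q [-0.08  0.37  1.98  0.    0.79 -0.56]
twist deg [ 2.2000e-01 -1.1000e-01  1.1797e+02] delta mm in present tool axes [ -14.2    0.3 -131. ]
```

```bash
python3 -m creep '{"delta_pos":[[-0.003,0,-0.01],[-0.003,0,-0.015],[-0.002,0,-0.02],[0,0,-0.025],[0,0,-0.025],[0,0,-0.02],[0,0,-0.016],[0,0,0],[0,0,0]],"twist":[[0,0,0],[0,0,0],[0,0,0],[0,0,0],[0,0,0],[0,0,0],[0,0,0],[0,0,0],[0,0,0]]}';python3 go.py 442 333.5 262
```

```text
t: 65.5
ee_pos: [496.2, -32.7, 260.4]
orientation: [1.618, 2.691, 0.001]
ft_force: [-0.2, 0.6, -2.4]
width: 23.7
grasp_force: 30.0
t 65.5 pos [496.2 -32.7 260.4] width 23.7 F [-0.2  0.6 -2.4] q [-0.09  0.19  1.87 -0.    1.08 -0.58]
twist deg [ 1.2000e-01 -6.0000e-02  1.1797e+02] delta mm in present tool axes [348.9 123.9  -1.8]
```

```bash
python3 -m creep '{"delta_pos":[[0.0145,0.0052,0],[0.0291,0.0103,0],[0.0291,0.0103,0],[0.0291,0.0103,0],[0.0291,0.0103,0],[0.0291,0.0103,0],[0.0291,0.0103,0],[0.0291,0.0103,0],[0.0291,0.0103,0],[0.0291,0.0103,0],[0.0291,0.0103,0],[0.0291,0.0103,0],[0.0145,0.0052,0],[0,0,0],[0,0,0],[0,0,0]],"twist":[[0,0,0],[0,0,0],[0,0,0],[0,0,0],[0,0,0],[0,0,0],[0,0,0],[0,0,0],[0,0,0],[0,0,0],[0,0,0],[0,0,0],[0,0,0],[0,0,0],[0,0,0],[0,0,0]]}';python3 go.py 442 333.5 80; python3 look.py 14 590,315 516,324
```

```text
t: 66.83
ee_pos: [441.1, 332.4, 258.8]
orientation: [-1.619, -2.692, 0.003]
ft_force: [-0.2, 0.2, -1.9]
width: 23.6
grasp_force: 30.0
t 66.83 pos [441.1 332.4 258.8] width 23.6 F [-0.2  0.2 -1.9] q [ 0.62  0.28  1.76 -0.    1.11  0.14]
twist deg [-3.0000e-02  1.5000e-01  1.1796e+02] delta mm in present tool axes [  0.7   1.7 178.7]
(590.0, 315.0) top 56 [590.3 314.3  98.3]
(590.0, 315.0) side 23 [589.9 316.1  95.3]
(516.0, 324.0) top 57 [515.8 323.2  98.3]
(516.0, 324.0) side 25 [515.6 323.5  95.7]
```

```bash
python3 -m creep '{"delta_pos":[[0,0.001,0.008],[0,0,0.016],[0,0,0.02],[0,0,0.02],[0,0,0.02],[0,0,0.02],[0,0,0.02],[0,0,0.02],[0,0,0.015],[0,0,0.009],[0,0,0.006],[0,0,0.003],[0,0,0.001],[0,0,0],[0,0,0]],"twist":[[0,0,0],[0,0,0],[0,0,0],[0,0,0],[0,0,0],[0,0,0],[0,0,0],[0,0,0],[0,0,0],[0,0,0],[0,0,0],[0,0,0],[0,0,0],[0,0,0],[0,0,0]]}'; python3 go.py 442 333.5 70.5
```

```text
t: 68.18
ee_pos: [442.9, 334.5, 82.5]
orientation: [1.618, 2.692, 0.002]
ft_force: [0.6, -0.8, -2.0]
width: 23.3
grasp_force: 30.0
t 68.18 pos [442.9 334.5  82.5] width 23.3 F [ 0.6 -0.8 -2. ] q [0.63 0.52 1.87 0.   0.75 0.14]
twist deg [ 4.0000e-02 -9.0000e-02  1.1797e+02] delta mm in present tool axes [-0.5 -1.3 12. ]
```

```bash
python3 -m creep '{"delta_pos":[[0,0,0.002],[0,0,0.002],[0,0,0.002],[0,0,0.001],[0,0,0.001],[0,0,0.001],[0,0,0.001],[0,0,0],[0,0,0]],"twist":[[0,0,0],[0,0,0],[0,0,0],[0,0,0],[0,0,0],[0,0,0],[0,0,0],[0,0,0],[0,0,0]]}'
```

```text
t: 68.93
ee_pos: [442.3, 334.2, 71.6]
orientation: [-1.619, -2.692, 0.0]
ft_force: [0.1, 0.2, -2.2]
width: 23.6
grasp_force: 30.0
```

```bash
python3 -m creep '{"delta_pos":[[0,0,0.0005],[0,0,0.0005],[0,0,0],[0,0,0]],"twist":[[0,0,0],[0,0,0],[0,0,0],[0,0,0]]}'
```

```text
t: 69.27
ee_pos: [442.4, 334.2, 70.8]
orientation: [1.619, 2.692, 0.0]
ft_force: [-1.0, 0.0, -1.0]
width: 23.3
grasp_force: 30.0
```

```bash
python3 -m creep '{"delta_pos":[[0,0,0.0003],[0,0,0],[0,0,0]],"twist":[[0,0,0],[0,0,0],[0,0,0]]}'; python3 -m creep '{"delta_pos":[[0,0,0],[0,0,0],[0,0,0],[0,0,0],[0,0,-0.005],[0,0,-0.02],[0,0,-0.03],[0,0,-0.035],[0,0,-0.035],[0,0,-0.03],[0,0,-0.015],[-0.02,0,0],[-0.035,0,0],[-0.035,0,0],[-0.035,0,0],[-0.035,0,0],[-0.035,0,0],[-0.02,0,0],[0,0,0]],"twist":[[0,0,0],[0,0,0],[0,0,0],[0,0,0],[0,0,0],[0,0,0],[0,0,0],[0,0,0],[0,0,0],[0,0,0],[0,0,0],[0,0,0],[0,0,0],[0,0,0],[0,0,0],[0,0,0],[0,0,0],[0,0,0],[0,0,0]]}' 0.41; python3 look.py 14 590,315 516,324 442,333
python3 - <<'E'
from h import *
im,d=get_image("top");W=cams("top",im,d)
P,m=axis(W,438,50,160,180,30);print("handle",len(P) and np.round((P.min(0)+P.max(0))/2,1))
cv2.imwrite("pics/f8.png",cv2.resize(im[130:290,120:340,::-1],(770,560),interpolation=cv2.INTER_CUBIC))
E
```

```text
t: 69.52
ee_pos: [442.4, 334.3, 70.7]
orientation: [1.619, 2.692, 0.0]
ft_force: [-2.7, -1.3, 6.0]
width: 23.7
grasp_force: 30.0
t: 71.1
ee_pos: [544.8, 141.1, 240.7]
orientation: [1.623, 2.688, 0.0]
ft_force: [-0.1, -0.5, 0.7]
width: 35.7
grasp_force: 0.0
(590.0, 315.0) top 0 -
(590.0, 315.0) side 23 [589.4 313.   96.7]
(516.0, 324.0) top 0 -
(516.0, 324.0) side 28 [516.8 322.8  94.9]
(442.0, 333.0) top 31 [439.5 339.1  99.8]
(442.0, 333.0) side 22 [440.8 332.1  96.3]
handle [439.8  52.5 170.7]
```

View pics/f8.png

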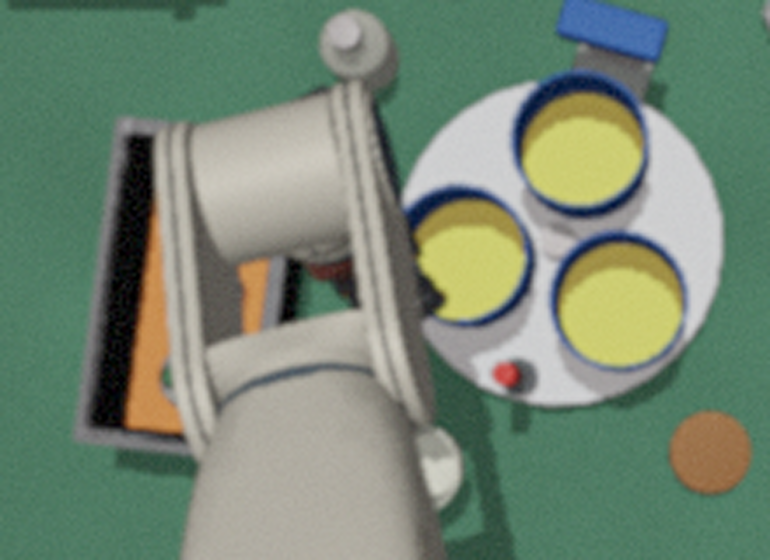

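The wells are empty and the handle is at its stop (508,375), but the arm hides the tote. I swing away for the final check.

```bash
python3 -m creep '{"delta_pos":[[-0.02,0,0],[-0.035,0,0],[-0.035,0,0],[-0.035,0,0],[-0.035,0,0],[-0.035,0,0],[-0.02,0,0],[0,0,0],[0,0,0]],"twist":[[0,0,0],[0,0,0],[0,0,0],[0,0,0],[0,0,0],[0,0,0],[0,0,0],[0,0,0],[0,0,0]]}' ; python3 look.py 14 590,315 516,324 442,333
python3 - <<'E'
from h import *
im,d=get_image("top")
cv2.imwrite("pics/f9.png",cv2.resize(im[130:290,120:340,::-1],(770,560),interpolation=cv2.INTER_CUBIC))
E
```

```text
t: 72.0
ee_pos: [643.8, -44.8, 240.0]
orientation: [-1.619, -2.691, -0.0]
ft_force: [0.3, 0.5, -0.4]
width: 36.0
grasp_force: 0.0
(590.0, 315.0) top 54 [590.3 314.5  98.5]
(590.0, 315.0) side 24 [588.7 314.   96. ]
(516.0, 324.0) top 52 [515.9 323.2  99.1]
(516.0, 324.0) side 26 [516.5 321.4  96.3]
(442.0, 333.0) top 53 [440.  334.8  98.6]
(442.0, 333.0) side 22 [441.3 333.   96.1]
```

View pics/f9.png

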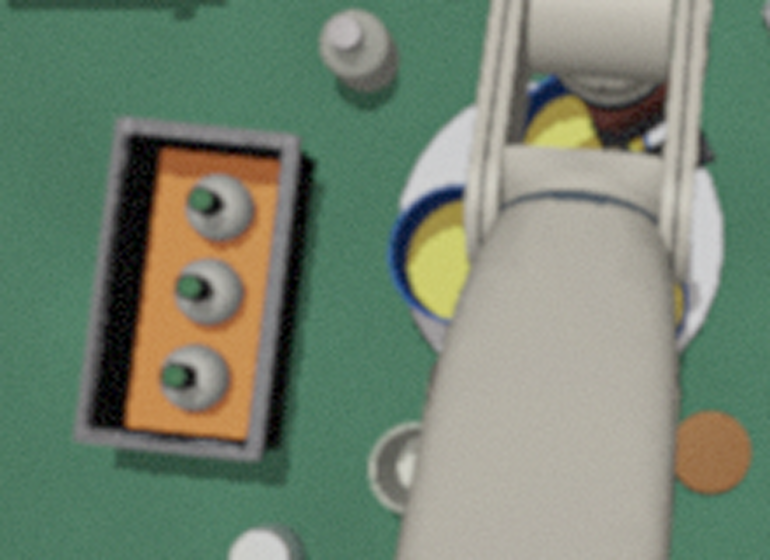

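All three cameras stand upright in a row in the tote at (220,207), (208,292) and (195,378), and the robot touches nothing. Handing in.

```bash
python3 -c "
from workcell import close_job
print(close_job())"
```

```text
the job is handed in; nothing more can be done
None
```

All three cameras were loaded into the wells, turned one full turn to the stop, and set upright in the tote; the carousel is still at its stop, and the job was handed in at 72 s of the 210 s, with no verdict returned.

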